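# Cull the short and bent picket bars; nip the bent one in the straightening vice

### The job

Check the six notched steel bars on the bench: lay the short one in the scrap tray, and set the bent one in the straightening vice with its hollow side against the two posts and its outer corner toward the sliding nose. Wind the vice's handwheel clockwise until the nose meets the bent bar. Leave the four sound bars and everything else where they are.

Things in the scene. Friction and masses are not known exactly. Their poses are not given: they have to be found in the camera images.
- bar_a: sound bar: straight notched steel bar 150 mm long (its x axis), 14 wide (y), 18 tall (z), notches on top, smooth sides, 0.25 kg; lies flat in the batch; origin: centre of underside. Stays where it is
- bar_b: sound bar: straight notched steel bar 150 mm long (its x axis), 14 wide (y), 18 tall (z), notches on top, smooth sides, 0.25 kg; lies flat in the batch; origin: centre of underside. Stays where it is
- bar_c: sound bar: straight notched steel bar 150 mm long (its x axis), 14 wide (y), 18 tall (z), notches on top, smooth sides, 0.25 kg; lies flat in the batch; origin: centre of underside. Stays where it is
- bar_d: sound bar: straight notched steel bar 150 mm long (its x axis), 14 wide (y), 18 tall (z), notches on top, smooth sides, 0.25 kg; lies flat in the batch; origin: centre of underside. Stays where it is
- bar_short: the short bar: same 14 x 18 mm section, straight, but only 105 mm long (x axis); origin: centre of underside; 0.18 kg
- bar_bent: the bent bar: same 14 x 18 mm section, kinked 24 degrees at mid-length in the horizontal plane into a shallow V of two 75 mm arms. Origin: centreline at the kink, underside. The arms run toward +x and -x, each falling 12 degrees toward -y; the outer corner (apex) points to +y. 0.25 kg. Can be gripped across the kink or one arm
- bent_apex (a point): outer corner of the bent bar's kink, 7 mm from the bar's origin along its +y, 9 mm above its underside
- scrap_tray: open dark steel tray fixed to the bench, outside 170 (x) x 110 (y) x 35 mm tall, walls and floor 4 to 5 mm; origin: centre of underside
- vice: grey straightening vice, fixed. Origin: on the bench top under the seat for the bar's kink. Bed 18 mm high, x -90 to 90, y -45 to 170 mm. Two posts, 16 mm diameter, 24 mm above the bed, at x = -58 and 58, y = -27.7 mm. Housing x -35 to 35, y 77 to 167, 55 mm high, with a handwheel on top that drives a nose toward -y
- seat (a point): where the bent bar's origin lies when it is rightly seated: on the vice's bed, 18 mm above the vice's origin; axes parallel to the vice's. The seated bar's axes are parallel to these: hollow side on the two posts, apex toward +y, the nose
- wheel (a joint): angle of the handwheel on the vice's vertical axis, rad; range 0 to 3.05, grows clockwise seen from above; advances the nose 12 mm per rad. The nose meets a rightly seated bent bar at 2.67. It stays where left
- wheel_grip (a point): top of the handwheel's grip, on its axis at vice (0, 120 mm), 98 mm above the bench. The grip is an upright bar across the wheel, 64 mm long (point x), 14 mm thick, clear for 28 mm below its top down to the rim (90 mm diameter). It lies along the vice's x at wheel = 0 and turns with the wheel
- nose_tip (a point): centre of the flat front face of the sliding nose (22 mm wide, 16 mm tall, 28 mm above the bench); at wheel = 0 it stands at vice y = +39 mm; axes parallel to the vice's
- collar0: loose steel collar (ring), 24 mm outside diameter, 14 tall, lying among the bars; origin: centre of underside; leave alone
- collar1: a second steel collar like collar0, also among the bars; leave alone
- hammer: hammer lying at the right side of the bench; leave alone
- wrench: wrench lying at the back of the bench; leave alone
- brush: brush lying at the back of the bench; leave alone
- oil: amber oil bottle, 170 mm tall, 60 mm diameter, standing; leave alone
- tin: aluminium tin, 90 mm tall, 70 mm diameter, standing; leave alone

How it is judged:
By the outcome, as a careful person would: the job done as asked, in the order asked, and still so for the second after the job is handed in, with the robot touching nothing.
It also fails if it takes over 72 s, if anything falls off the work surface, if the arm or the gripper's body presses on something with over 40 N, if the wrist force passes 120 N, or if a joint passes its speed limit or range.

### The arm

A 7-joint arm with a two-finger parallel gripper is mounted at the origin on the work surface. World frame = base frame: x ahead of the robot, y to its left, z up, the work surface at z = 0. Lengths are in m, angles in rad, forces in N, time in s.
With the tool pointing down it reaches from about 0.425 to 0.875 m from the base axis. Payload 4.7 kg.
Tool frame: the origin (TCP) lies on the centre line of the jaws, within the pads' length; the fingertips stand 19 mm ahead of it and the grasp point (between the pads) is the TCP; x points along the fingers, z is the direction in which the jaws open and shut, and the axes are right-handed (so a half turn about x gives the same grasp; the last joint's range is limited). The gripper opens to 87 mm and grips with 3 to 60 N. Pads are 19 mm wide; open, the fingers measure 117 mm over their backs; the gripper's body (75 mm by 190 mm) begins 51 mm behind the grasp point.
Start: joints at [-1.288, 0.321, -0.07, 1.45, 0.023, 1.371, -0.057], TCP at [0.173, 0.627, 0.242] pointing down, gripper open.
Joint ranges: [-2.86, 2.86], [-0.3, 2.09], [-1.38, 1.24], [0.06, 2.45], [-1.56, 4.7], [0.09, 2.05], [-2.69, 2.69]. Speed limits (rad/s): [2.57, 2.57, 3.14, 3.14, 3.14, 3.14, 3.14].

### API

Orientations are given as a rotation vector (axis times angle).
In Python, from bench import get_state, get_image, camera_info, close_job gives the robot as it stands.
- The arm moves only by the tool jog_arm, never from a script. Its argument "targets" is a list of rows, each a list of 7 numbers: the turn, a rotation vector about the tool's x, y, z in degrees, then the shift along the tool's x, y, z in cm, then the finger opening in cm, from 0 to 8.7. In form: [[wx, wy, wz, tx, ty, tz, jaw], ...]. A call has 1 to 10 rows; each row shifts and turns the commanded pose from where the row before left it, along the tool's axes as they then stand; what a row does not reach is not made up. A row lasts 1/8 s, in which the tool goes at most 62.5 mm and 10.7 degrees, less where a joint would pass 70% of its speed; a pose out of reach is approached as far as the arm can. A call is refused whole if a number of a shift passes 6.25 or a number of a turn 10.7, either way. A call with a gripper value outside its range is refused whole. The fingers move at their own pace and stop on an object; "squeeze" is the grip in N (left out, the last holds). Time passes only in rows, so rows that do not move let the fingers close. It gives the time, the measured TCP pose, the force and the opening at its end, in the units of the state.
- get_state(): the state, without advancing time (a new reading comes with each control period).
- get_image(name): name is "scene" or "top" or "wrist"; returns (picture, depth): 420x560x3 uint8, red, green, blue; 420x560 float32, m along the optical axis (not along the pixel's ray), 0 where there is no reading.
- camera_info(name): a dict with "intrinsics" (3x3 intrinsics, pixels), "world_from_camera" (4x4, takes a point from camera to world coordinates); the wrist camera has in their place "mount" (4x4, takes a point from camera to tool coordinates, whose origin is the TCP and whose axes are the tool frame's). Camera axes: x right, y up, looking along -z (the intrinsics and any distortion apply to the point x, -y, -z); pixel columns grow to the right and rows downward; lengths in m; the calibration is good to about 2 mm. A picture is of the moment at which its call begins: read the wrist's pose just before it. camera_info takes no time and is no camera call.
- close_job(): hands the job in, once; it reports no verdict.
The state is a dict: "time": time; "joint_positions": joint angles; "qd": joint speeds; "joint_torque": joint torques, N m; "position": TCP position; "tool_rot": TCP orientation; "ft_force": force on the tool from outside, world axes, zero at the start; "torque": the same for the moment, N m; "grip_width": opening from 0.0 (shut) to 1.0 (fully open).
Only numpy, scipy, OpenCV 4.12 (cv2) and the standard library are available. Lean on these libraries where they do the work, as an engineer would, in place of code of your own. Each camera call takes 0.05 s, during which the arm holds its last target.

## Working session

There is one attempt and no reset: what is moved stays moved. The work goes in short steps, Python scripts to look and compute and a tool call to move; the robot and the scene stay as the last step left them, time stands still between calls to the robot, and variables do not carry over. Pictures are saved under pics/ and viewed, and the job is handed in when it is done.

Besides the shell and the picture viewer there is one more tool, called after "Call:" as a command line: name --pt "numbers of a row" for each row, then --argument value for the rest. jog_arm: Moves the arm, as the interface text tells. Its arguments: {"type":"object","properties":{"targets":{"type":"array"},"squeeze":{"type":"number"}},"required":["targets"]}

```bash
ls; mkdir -p pics; python3 - <<'E'
from bench import *
import cv2, numpy as np
print(get_state())
for n in ["scene","top"]:
    im,d=get_image(n); cv2.imwrite(f"pics/{n}0.png",im[:,:,::-1]); np.savez(f"pics/{n}0.npz",im=im,d=d)
for n in ["scene","top","wrist"]: print(n,camera_info(n))
E
```

```text
pics
{'time': 0.0, 'joint_positions': array([-1.28788139,  0.3218023 , -0.07011748,  1.45167221,  0.02260538,
        1.37076429, -0.0569195 ]), 'qd': array([ 2.16159943e-04,  1.16861017e-03,  5.68032235e-05,  8.04421743e-05,
        4.84725594e-04, -8.44844007e-04, -9.56254075e-04]), 'joint_torque': array([-3.12460297e-04, -4.91297972e+01, -4.04061517e-01, -3.12534606e+01,
       -6.38783653e-02,  4.35095094e-02,  1.62607830e-04]), 'position': array([0.17252665, 0.62616051, 0.24047656]), 'tool_rot': array([-1.01016715,  1.32589561,  1.00817238]), 'ft_force': array([0.88665179, 0.31954272, 0.28574488]), 'torque': array([ 0.05699978, -0.00227257, -0.00743309]), 'grip_width': 0.9954166050978677}
scene {'intrinsics': array([[504.94839338,   0.        , 280.46108606],
       [  0.        , 504.94839338, 214.5632625 ],
       [  0.        ,   0.        ,   1.        ]]), 'world_from_camera': array([[ 0.66847745, -0.47554714,  0.57183286,  1.33153315],
       [ 0.74361408,  0.44107532, -0.50248449, -0.69740762],
       [-0.0132663 ,  0.76112251,  0.64847246,  0.96350804],
       [ 0.      
[... 313 characters left out ...]
9996933 , -0.02261502, -0.01009298, -0.02075589],
       [-0.01306191,  0.13524336,  0.99072631,  1.6802815 ],
       [ 0.        ,  0.        ,  0.        ,  1.        ]])}
wrist {'intrinsics': array([[367.04934822,   0.        , 278.48476433],
       [  0.        , 367.04934822, 205.27572745],
       [  0.        ,   0.        ,   1.        ]]), 'mount': array([[ 6.55993896e-04,  2.98662904e-01, -9.54358444e-01,
        -1.44029965e-01],
       [-1.54242893e-04,  9.54358668e-01,  2.98662868e-01,
         8.17327873e-02],
       [ 9.99999773e-01, -4.87180109e-05,  6.72120091e-04,
        -2.98699327e-04],
       [ 0.00000000e+00,  0.00000000e+00,  0.00000000e+00,
         1.00000000e+00]])}
```

View pics/scene0.png

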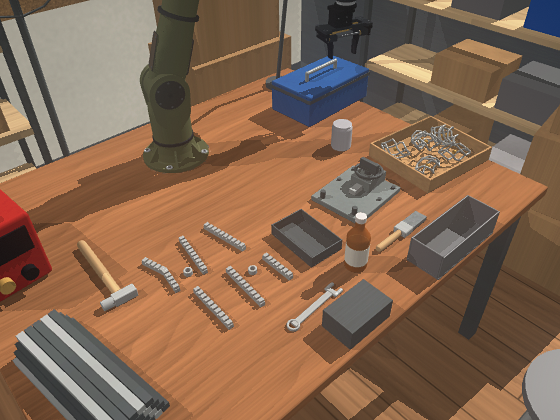

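View pics/top0.png

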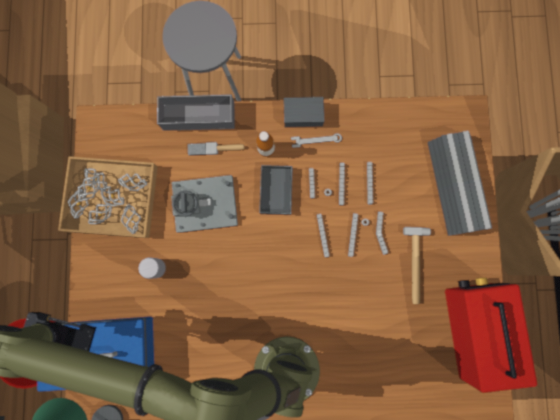

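```bash
cat > h.py <<'E'
import numpy as np, cv2
from bench import *
from scipy.spatial.transform import Rotation as R
def save(n,im,crop=None,s=1):
    if crop: im=im[crop[1]:crop[3],crop[0]:crop[2]]
    im=cv2.resize(im,None,fx=s,fy=s,interpolation=cv2.INTER_CUBIC); cv2.imwrite("pics/"+n,im[:,:,::-1])
def cam(n,st=None):
    c=camera_info(n)
    if n=="wrist":
        T=np.eye(4);T[:3,:3]=R.from_rotvec(st["tool_rot"]).as_matrix();T[:3,3]=st["position"]
        return c["intrinsics"],T@c["mount"]
    return c["intrinsics"],c["world_from_camera"]
def ray(K,T,uv):
    uv=np.atleast_2d(np.asarray(uv,float)); d=np.c_[(uv[:,0]-K[0,2])/K[0,0],-(uv[:,1]-K[1,2])/K[1,1],-np.ones(len(uv))]
    return T[:3,3],d@T[:3,:3].T
def plane(K,T,uv,z):
    o,d=ray(K,T,uv); return o+d*((z-o[2])/d[:,2])[:,None]
def proj(K,T,P):
    P=np.atleast_2d(np.asarray(P,float)); c=(P-T[:3,3])@T[:3,:3]
    return np.c_[K[0,2]+K[0,0]*c[:,0]/-c[:,2],K[1,2]-K[1,1]*c[:,1]/-c[:,2]]
def cloud(K,T,d):
    v,u=np.mgrid[0:d.shape[0],0:d.shape[1]]
    uv=np.c_[u.ravel(),v.ravel()]; o,r=ray(K,T,uv); P=o+r*d.ravel()[:,None]; return P.reshape(*d.shape,3)
E
python3 - <<'E'
from h import *
for n in ["top","scene"]:
    z=np.load(f"pics/{n}0.npz"); im,d=z["im"],z["d"]; K,T=cam(n)
    hsv=cv2.cvtColor(im,cv2.COLOR_RGB2HSV)
    m=((hsv[...,1]<70)&(hsv[...,2]>90)).astype(np.uint8)
    m=cv2.morphologyEx(m,cv2.MORPH_CLOSE,np.ones((3,3)))
    cs,_=cv2.findContours(m,0,2)
    print(n)
    for c in cs:
        a=cv2.contourArea(c)
        if a<25: continue
        (x,y),wh,an=cv2.minAreaRect(c)
        p=plane(K,T,[[x,y]],.016)[0]
        if not(.2<p[0]<.95 and -.75<p[1]<.6):continue
        b=plane(K,T,cv2.boxPoints(cv2.minAreaRect(c)),.016); e=[b[1]-b[0],b[2]-b[1]]; L=[np.linalg.norm(q) for q in e]; i=int(np.argmax(L))
        print(np.round([x,y]),a,"pos",p[:2].round(3),"size",np.round(sorted(L),3),"ang",np.degrees(np.arctan2(e[i][1],e[i][0])).round(1))
    P=cloud(K,T,d)
    print(P[200:210:3,200:210:3,2].round(3))
z=np.load("pics/top0.npz");save("t_vice.png",z["im"],(150,120,310,250),5);save("t_bars.png",z["im"],(255,140,415,270),5)
E
```

```text
top
[151. 268.] 425.5 pos [0.352 0.458] size [0.072 0.09 ] ang -91.2
[416. 231.] 186.5 pos [ 0.458 -0.461] size [0.028 0.093] ang -91.3
[365. 222.] 33.0 pos [ 0.495 -0.285] size [0.022 0.022] ang -46.7
[323. 235.] 178.0 pos [ 0.451 -0.137] size [0.018 0.15 ] ang -171.6
[353. 235.] 188.5 pos [ 0.45  -0.241] size [0.019 0.151] ang -8.9
[380. 233.] 199.5 pos [ 0.454 -0.336] size [0.031 0.147] ang -175.3
[131. 219.] 345.0 pos [0.524 0.533] size [0.063 0.098] ang -143.0
[328. 192.] 34.0 pos [ 0.602 -0.158] size [0.022 0.023] ang -46.2
[203. 203.] 3049.0 pos [0.571 0.278] size [0.181 0.222] ang -84.5
[132. 182.] 308.5 pos [0.654 0.531] size [0.058 0.1  ] ang -91.4
[312. 182.] 116.5 pos [ 0.637 -0.103] size [0.018 0.104] ang 178.3
[280. 189.] 619.0 pos [0.615 0.006] size [0.078 0.169] ang -2.7
[342. 184.] 175.5 pos [ 0.631 -0.209] size [0.018 0.146] ang 177.8
[370. 183.] 198.5 pos [ 0.63  -0.307] size [0.018 0.15 ] ang 177.4
[267. 151.] 51.5 pos [0.754 0.053] size [0.028 0.059] ang -79.8
[202. 148.] 309.5 pos [0.771 0.281] size [0.044 0.104] ang -91.4
[316. 139.] 260.5 pos [ 0.795 -0.125] s
[... 1075 characters left out ...]
5.] 245.5 pos [ 0.46  -0.243] size [0.02  0.164] ang -9.8
[302. 240.] 655.5 pos [0.615 0.009] size [0.099 0.203] ang 15.9
[224. 236.] 303.0 pos [ 0.459 -0.138] size [0.03  0.158] ang 9.1
[410. 224.] 348.0 pos [0.773 0.278] size [0.056 0.129] ang 91.1
[455. 224.] 2424.5 pos [0.862 0.369] size [0.138 0.344] ang 92.3
[356. 193.] 2556.0 pos [0.575 0.273] size [0.247 0.331] ang 102.3
[428. 164.] 253.5 pos [0.635 0.556] size [0.081 0.119] ang 103.1
[396. 147.] 318.5 pos [0.5   0.562] size [0.101 0.124] ang -8.9
[341. 134.] 553.5 pos [0.317 0.487] size [0.074 0.209] ang -48.0
[[ 0.004  0.002 -0.002  0.   ]
 [ 0.001 -0.001  0.006  0.005]
 [-0.     0.001  0.003  0.005]
 [-0.     0.002 -0.     0.001]]
```

View pics/t_vice.png

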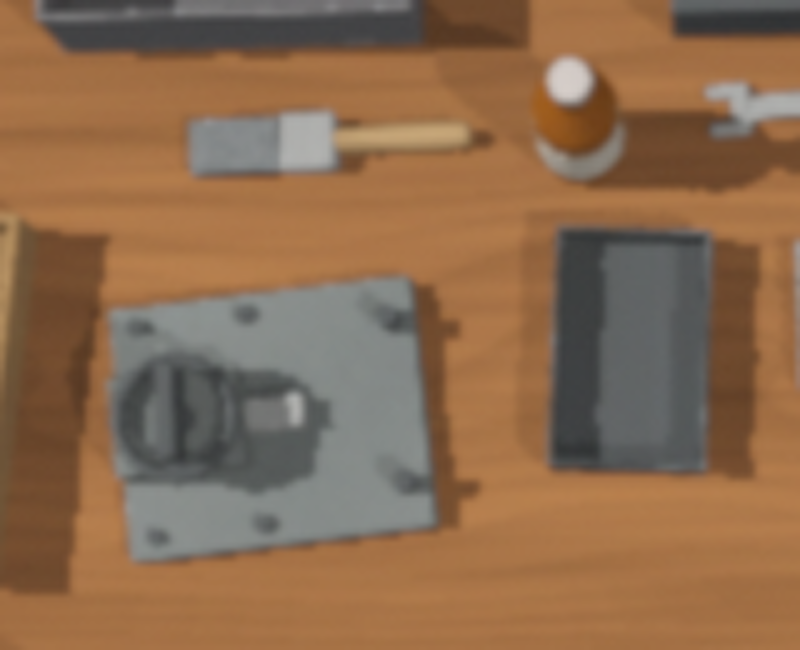

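View pics/t_bars.png

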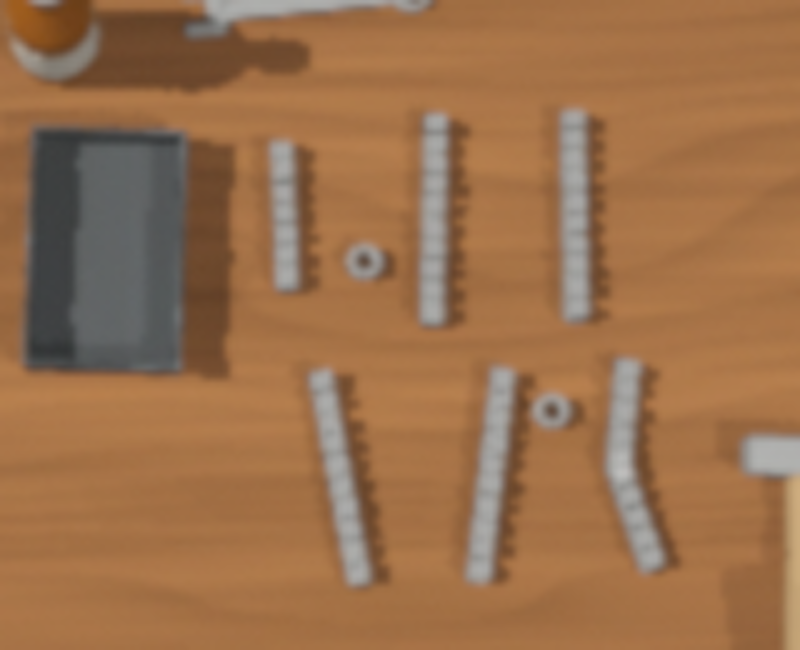

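```bash
cat >> h.py <<'E'
def axes(st=None):
    st=st or get_state(); return R.from_rotvec(st["tool_rot"]).as_matrix()
def goto(p,jawdir=None,st=None,tooly=None):
    """print tool-frame delta (cm, deg) to get to TCP p with tool x down and z (jaw) along angle jawdir (deg, world)"""
    st=st or get_state(); M=axes(st)
    if jawdir is None:
        z=M[:,2]*[1,1,0]; z/=np.linalg.norm(z)
    else: z=np.array([np.cos(np.radians(jawdir)),np.sin(np.radians(jawdir)),0])
    x=np.array([0,0,-1.]); y=np.cross(z,x); G=np.c_[x,y,z]
    rv=np.degrees(R.from_matrix(M.T@G).as_rotvec()); t=M.T@(np.asarray(p)-st["position"])*100
    print("turn",rv.round(2),"shift in present tool axes cm",t.round(2)," in goal axes",(G.T@(np.asarray(p)-st["position"])*100).round(2)); return rv,t
E
python3 - <<'E'
from h import *
st=get_state(); print(axes(st).round(3)); 
goto([.52,-.2,.26]); goto([.52,-.2,.26],90);goto([.52,-.2,.26],-90)
E
```

```text
[[-0.    -0.964  0.266]
 [-0.002  0.266  0.964]
 [-1.    -0.    -0.002]]
turn [ 0.  -0.1  0. ] shift in present tool axes cm [ -1.82 -55.44 -70.43]  in goal axes [ -1.94 -55.44 -70.43]
turn [-1.54e+01 -1.00e-01 -1.00e-02] shift in present tool axes cm [ -1.82 -55.44 -70.43]  in goal axes [ -1.94 -34.75 -82.62]
turn [ 1.646e+02 -1.000e-02  1.400e-01] shift in present tool axes cm [ -1.82 -55.44 -70.43]  in goal axes [-1.94 34.75 82.62]
```

Call:
jog_arm --pt "-7.7 0 0 0 0 0 8.7" --pt "-7.7 0 0 0 0 0 8.7" --pt "0 0 0 -0.2 -3.7 -4.7 8.7" --pt "0 0 0 -0.2 -3.7 -4.7 8.7" --pt "0 0 0 -0.2 -3.7 -4.7 8.7" --pt "0 0 0 -0.2 -3.7 -4.7 8.7" --pt "0 0 0 -0.2 -3.7 -4.7 8.7" --pt "0 0 0 -0.2 -3.7 -4.7 8.7" --pt "0 0 0 -0.2 -3.7 -4.7 8.7" --pt "0 0 0 -0.2 -3.7 -4.7 8.7"

```text
time: 1.35
position: [0.4694, 0.2489, 0.2574]
tool_rot: [-1.209, 1.209, 1.21]
ft_force: [0.3, 1.1, 0.5]
grip_width: 1.003
```

Call:
jog_arm --pt "0 0 0 0 0 0 8.7" --pt "0 0 0 0 0 0 8.7"

```text
time: 1.6
position: [0.4681, 0.2511, 0.2572]
tool_rot: [-1.208, 1.21, 1.21]
ft_force: [-1.1, 0.9, 0.5]
grip_width: 0.998
```

```bash
python3 - <<'E'
from h import *
st=get_state(); im,d=get_image("wrist"); np.savez("pics/w1.npz",im=im,d=d,p=st["position"],r=st["tool_rot"]); save("w1.png",im)
print(st["time"],st["position"],st["qd"].round(3),st["joint_positions"].round(3),axes(st).round(3))
E
```

```text
1.6 [0.46808057 0.2511362  0.25719816] [-0.023  0.    -0.029 -0.001 -0.     0.001  0.001] [-0.76   0.058  0.228  1.73  -0.014  1.356  1.042] [[-0.001 -1.    -0.   ]
 [ 0.    -0.     1.   ]
 [-1.     0.001  0.   ]]
```

View pics/w1.png

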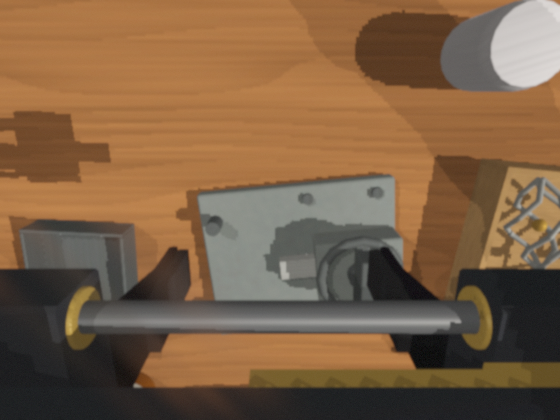

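Call:
jog_arm --pt "0 0 0 0 -4.7 -1 8.7" --pt "0 0 0 0 -4.7 -1 8.7" --pt "0 0 0 0 -4.7 -1 8.7" --pt "0 0 0 0 -4.7 -1 8.7" --pt "0 0 0 0 0 0 8.7" --pt "0 0 0 0 0 0 8.7"

```text
time: 2.4
position: [0.6554, 0.2128, 0.2567]
tool_rot: [-1.21, 1.209, 1.213]
ft_force: [-0.2, 0.5, -0.4]
grip_width: 0.998
```

```bash
cat >> h.py <<'E'
def wshot(n):
    st=get_state(); im,d=get_image("wrist"); np.savez(f"pics/{n}.npz",im=im,d=d,position=st["position"],tool_rot=st["tool_rot"]); save(n+".png",im)
    print(st["time"],st["position"].round(4),"qd",abs(st["qd"]).max().round(3),st["joint_positions"].round(3))
def wload(n):
    z=np.load(f"pics/{n}.npz"); K,T=cam("wrist",z); return z["im"],z["d"],K,T
E
python3 -c "
from h import *
wshot('w2')"
```

```text
2.4 [0.6554 0.2128 0.2567] qd 0.03 [-0.584  0.408  0.324  1.328 -0.129  1.428  1.307]
```

View pics/w2.png

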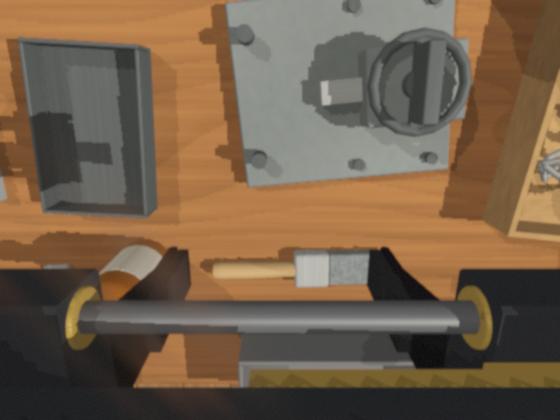

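```bash
python3 - <<'E'
from h import *
im,d,K,T=wload("w2")
save("w2v.png",im,(215,0,475,195),3)
hsv=cv2.cvtColor(im,cv2.COLOR_RGB2HSV); m=(hsv[...,1]<80)
# left edge: for rows 50..150, bottom edge: for cols 265..430
def edge_left(r): 
    xs=np.where(m[r,215:300])[0]; return 215+xs[0]-.5
L=np.array([[edge_left(r),r] for r in range(60,180,3)])
def edge_bot(c):
    ys=np.where(m[100:200,c])[0]; return 100+ys[-1]+.5
B=np.array([[c,edge_bot(c)] for c in range(270,430,4)])
for n,E in (("L",L),("B",B)):
    P=plane(K,T,E,.018)[:,:2]; vx,vy,x0,y0=cv2.fitLine(P.astype(np.float32),cv2.DIST_HUBER,0,.001,.001).ravel()
    print(n,"dir",np.degrees(np.arctan2(vy,vx)),"pt",x0,y0,"res",np.abs((P-[x0,y0])@[-vy,vx]).max())
print(plane(K,T,[[244,34],[257,157]],.042),plane(K,T,[[420,84]],.098))
P=cloud(K,T,d); print("heights plate",P[100:140:10,270:300:10,2].round(4), "wood",P[200:230:10,180:200:10,2].round(4),"grip",P[70:100:8,414:424:4,2].round(3),"tray floor",P[80:120:15,80:110:10,2].round(3))
E
```

```text
L dir 5.543883 pt 0.5878983 0.16991165 res 0.0006084416230534696
B dir -84.36779 pt 0.66061544 0.30067748 res 0.000571887654339171
[[0.52496602 0.18101657 0.042     ]
 [0.63561384 0.1910043  0.042     ]] [[0.56808747 0.32289374 0.098     ]]
heights plate [[0.0194 0.0177 0.0192]
 [0.0191 0.0184 0.0195]
 [0.0182 0.0181 0.0182]
 [0.0191 0.0187 0.0193]] wood [[0.0005 0.0006]
 [0.0023 0.002 ]
 [0.0016 0.0003]] grip [[0.071 0.08  0.09 ]
 [0.073 0.081 0.092]
 [0.074 0.083 0.094]
 [0.076 0.086 0.094]] tray floor [[0.006 0.006 0.005]
 [0.005 0.005 0.005]
 [0.004 0.004 0.005]]
```

View pics/w2v.png

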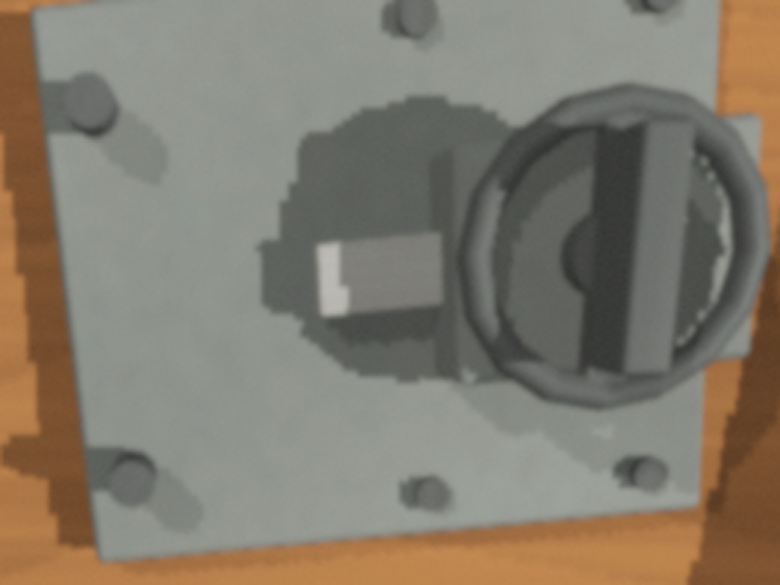

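```bash
cat >> h.py <<'E'
th=np.radians(5.6); xv=np.array([np.cos(th),np.sin(th)]); yv=np.array([-np.sin(th),np.cos(th)])
E
python3 - <<'E'
from h import *
im,d,K,T=wload("w2")
L=np.array([0.5878983,0.16991165]);B=np.array([0.66061544,0.30067748])
O=np.linalg.solve(np.array([yv,xv]),[L@yv+.045,B@xv-.09]); print("vice origin",O)
def inv(uv,z): 
    p=plane(K,T,uv,z)[:,:2]-O; print(uv,np.c_[p@xv,p@yv].round(4))
inv([[246,34],[259,159]],.042)
inv([[(316+215*3)/3,243/3],[(322+215*3)/3,316/3]],.036)
inv([[(650+215*3)/3,122/3],[(690+215*3)/3,122/3],[(628+645)/3,372/3],[(670+645)/3,372/3]],.098)
# tray: bottom corners/inner
hs=cv2.cvtColor(im,cv2.COLOR_RGB2HSV); save("w2t.png",im,(0,20,180,230),3.5)
E
```

```text
vice origin [0.57866091 0.21422171]
[[246, 34], [259, 159]] [[-0.0565 -0.026 ]
 [ 0.0566 -0.0269]]
[[320.3333333333333, 81.0], [322.3333333333333, 105.33333333333333]] [[-0.0105  0.0384]
 [ 0.0118  0.0389]]
[[431.6666666666667, 40.666666666666664], [445.0, 40.666666666666664], [424.3333333333333, 124.0], [438.3333333333333, 124.0]] [[-0.0305  0.1174]
 [-0.0295  0.1275]
 [ 0.0313  0.1132]
 [ 0.0324  0.1245]]
```

View pics/w2t.png

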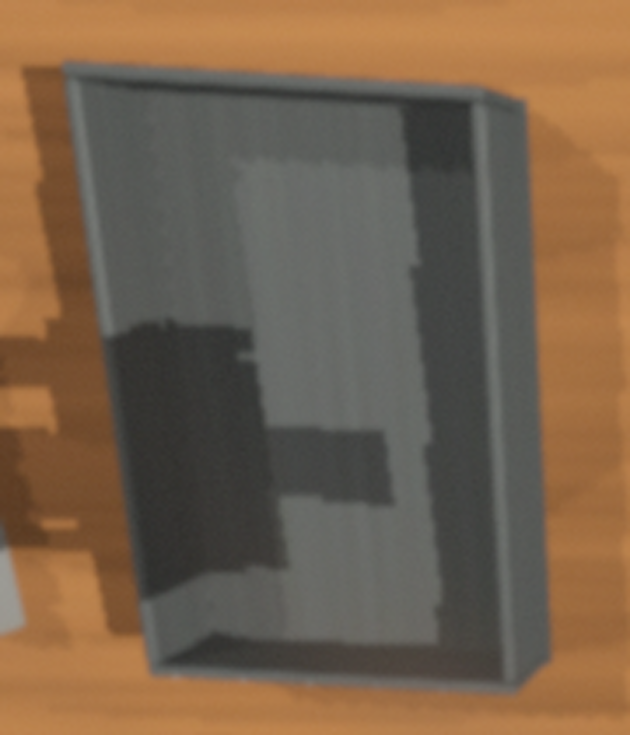

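```bash
python3 - <<'E'
from h import *
im,d,K,T=wload("w2")
q=np.array([[65,65],[488,90],[516,687],[152,674]])/3.5+[0,20]
P=plane(K,T,q,.035)[:,:2]; print(P.round(4),P.mean(0)); print([np.linalg.norm(P[i]-P[i-1]).round(4) for i in range(4)]); e=P[2]-P[1]; print(np.degrees(np.arctan2(e[1],e[0])))
goto([.71,-.11,.26],90); 
E
```

```text
[[ 0.5284 -0.026 ]
 [ 0.5341  0.084 ]
 [ 0.7     0.0742]
 [ 0.6961 -0.0346]] [0.61464088 0.02439499]
[np.float64(0.168), np.float64(0.1101), np.float64(0.1661), np.float64(0.1089)]
-3.3736399398854204
turn [ 0.17  0.07 -0.07] shift in present tool axes cm [ -0.31  -5.38 -32.3 ]  in goal axes [ -0.26  -5.48 -32.29]
```

Call:
jog_arm --pt "0 0 0 0 -0.9 -5.4 8.7" --pt "0 0 0 0 -0.9 -5.4 8.7" --pt "0 0 0 0 -0.9 -5.4 8.7" --pt "0 0 0 0 -0.9 -5.4 8.7" --pt "0 0 0 0 -0.9 -5.4 8.7" --pt "0 0 0 0 -0.9 -5.4 8.7" --pt "0 0 0 0 0 0 8.7" --pt "0 0 0 0 0 0 8.7"

```text
time: 3.45
position: [0.7104, -0.1113, 0.2581]
tool_rot: [-1.209, 1.206, 1.211]
ft_force: [-0.1, 0.7, 0.9]
grip_width: 1.0
```

```bash
python3 -c "
from h import *
wshot('w3')"
```

```text
3.45 [ 0.7104 -0.1113  0.2581] qd 0.025 [-0.169  0.485  0.435  1.239 -0.202  1.458  1.816]
```

View pics/w3.png

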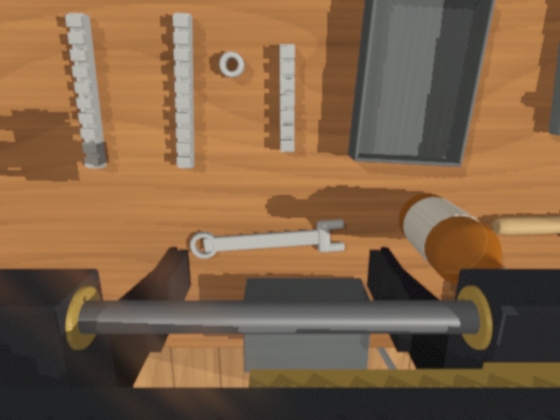

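```bash
python3 - <<'E'
from h import *
im,d,K,T=wload("w3")
hsv=cv2.cvtColor(im,cv2.COLOR_RGB2HSV)
m=((hsv[...,1]<60)&(hsv[...,2]>100)).astype(np.uint8); m[:,330:]=0; m[180:]=0
m=cv2.morphologyEx(m,cv2.MORPH_CLOSE,np.ones((7,7)))
for c in cv2.findContours(m,0,2)[0]:
    if cv2.contourArea(c)<100: continue
    r=cv2.minAreaRect(c); b=plane(K,T,cv2.boxPoints(r),.018); e=[b[1]-b[0],b[2]-b[1]]; L=[np.linalg.norm(q) for q in e]; i=int(np.argmax(L))
    print(np.round(r[0]),b.mean(0).round(4),np.round(L,4),np.degrees(np.arctan2(e[i][1],e[i][0])).round(1))
save("w3s.png",im,(200,20,330,170),4)
E
```

```text
[231.  64.] [ 0.6042 -0.1582  0.018 ] [0.0233 0.022 ] 90.1
[287.  98.] [ 0.6376 -0.1031  0.018 ] [0.0135 0.1033] 0.8
[184.  90.] [ 0.6328 -0.2066  0.018 ] [0.018  0.1475] -2.2
[85. 90.] [ 0.6331 -0.3047  0.018 ] [0.0229 0.1485] -1.5
```

View pics/w3s.png

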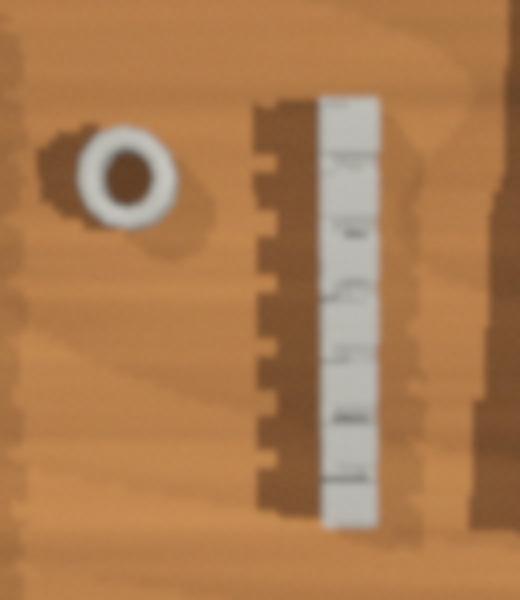

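```bash
python3 - <<'E'
from h import *
goto([.6385,-.103,.06],90); goto([.6385,-.103,.022],90)
E
```

```text
turn [0.18 0.14 0.04] shift in present tool axes cm [19.8   7.22  0.71]  in goal axes [19.8   7.21  0.73]
turn [0.18 0.14 0.04] shift in present tool axes cm [23.6   7.22  0.7 ]  in goal axes [23.6   7.21  0.73]
```

Call:
jog_arm --pt "0.2 0.1 0 0 3.6 0.35 4.0" --pt "0 0 0 3.2 3.6 0.35 4.0" --pt "0 0 0 5.5 0 0 4.0" --pt "0 0 0 5.5 0 0 4.0" --pt "0 0 0 4.6 0 0 4.0" --pt "0 0 0 1 0 0 4.0" --pt "0 0 0 0 0 0 4.0" --pt "0 0 0 0 0 0 4.0" --squeeze 25

```text
time: 4.5
position: [0.6406, -0.1063, 0.0622]
tool_rot: [-1.211, 1.209, 1.203]
ft_force: [0.7, 1.0, 0.1]
grip_width: 0.465
```

```bash
python3 -c "
from h import *
goto([.6385,-.103,.022],90);wshot('w4')"
```

```text
turn [-0.16 -0.1   0.25] shift in present tool axes cm [4.02 0.22 0.34]  in goal axes [4.02 0.21 0.33]
4.5 [ 0.6406 -0.1063  0.0622] qd 0.005 [-0.199  0.475  0.411  1.661 -0.212  1.045  1.845]
```

View pics/w4.png

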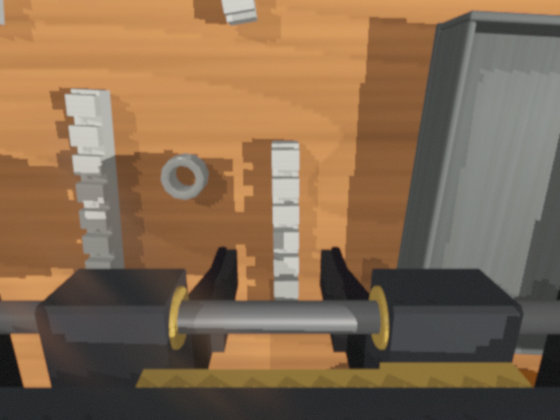

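Call:
jog_arm --pt "0 0 0.2 1.3 0.2 0.3 4.0" --pt "0 0 0 1.5 0 0 4.0" --pt "0 0 0 1.2 0 0 4.0" --pt "0 0 0 0 0 0 4.0"

```text
time: 5.05
position: [0.6364, -0.1037, 0.0195]
tool_rot: [-1.205, 1.215, 1.209]
ft_force: [-2.1, 0.4, 4.7]
grip_width: 0.461
```

Call:
jog_arm --pt "0 0 0 0 0 0 1.0" --pt "0 0 0 0 0 0 1.0" --pt "0 0 0 0 0 0 1.0" --pt "0 0 0 0 0 0 1.0" --pt "0 0 0 0 0 0 1.0"

```text
time: 5.68
position: [0.6369, -0.1032, 0.0195]
tool_rot: [-1.206, 1.214, 1.208]
ft_force: [0.7, 2.5, 2.7]
grip_width: 0.16
```

```bash
python3 -c "
from h import *
goto([.6385,-.103,.022],90);print(get_state()['joint_positions'].round(2)); goto([.61,.024,.1],87)"
```

```text
turn [-0.19 -0.07 -0.17] shift in present tool axes cm [-0.25 -0.16  0.02]  in goal axes [-0.25 -0.16  0.02]
[-0.19  0.52  0.4   1.69 -0.23  0.98  1.86]
turn [ 2.81 -0.08 -0.17] shift in present tool axes cm [-8.05  2.75 12.7 ]  in goal axes [-8.05  3.35 12.56]
```

Call:
jog_arm --pt "0 0 0 -2 0 0 1.0" --pt "0 0 0 -3.5 0 0 1.0" --pt "0 0 0 -3 0 0 1.0" --pt "2.8 0 0 0 1 3.1 1.0" --pt "0 0 0 0 0.8 3.2 1.0" --pt "0 0 0 0 0.8 3.1 1.0" --pt "0 0 0 0 0.8 3.1 1.0" --pt "0 0 0 0 0 0 1.0" --pt "0 0 0 0 0 0 1.0"

```text
time: 6.8
position: [0.6077, 0.0213, 0.1047]
tool_rot: [-1.171, 1.239, 1.171]
ft_force: [0.7, -1.1, -1.1]
grip_width: 0.163
```

```bash
python3 -c "
from h import *
goto([.61,.024,.0265],87); wshot('w5')"
```

```text
turn [-0.05 -0.19 -0.2 ] shift in present tool axes cm [ 7.82 -0.24  0.31]  in goal axes [ 7.82 -0.21  0.29]
6.8 [0.6077 0.0213 0.1047] qd 0.014 [-0.406  0.35   0.393  1.729 -0.145  1.096  1.55 ]
```

View pics/w5.png

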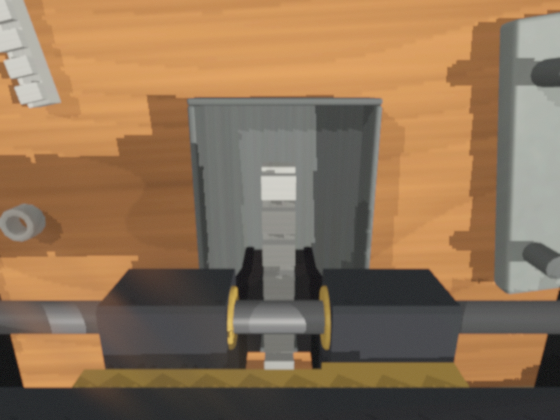

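Bar is held centrally over the tray; lower it in.

Call:
jog_arm --pt "0 0 0 3 -0.2 0.3 1.0" --pt "0 0 0 3 0 0 1.0" --pt "0 0 0 1 0 0 1.0" --pt "0 0 0 0.5 0 0 1.0" --pt "0 0 0 0 0 0 1.0" --pt "0 0 0 0 0 0 1.0"

```text
time: 7.6
position: [0.6107, 0.0254, 0.0306]
tool_rot: [-1.171, 1.236, 1.171]
ft_force: [0.2, -0.4, -1.7]
grip_width: 0.162
```

```bash
python3 -c "
from h import *
goto([.61,.024,.0255],87)"
```

```text
turn [-0.01 -0.09 -0.08] shift in present tool axes cm [ 0.51  0.06 -0.14]  in goal axes [ 0.51  0.06 -0.14]
```

Call:
jog_arm --pt "0 0 0 0.4 0 0 1.0" --pt "0 0 0 0.2 0 0 1.0" --pt "0 0 0 0 0 0 1.0"

```text
time: 7.98
position: [0.6099, 0.0256, 0.0236]
tool_rot: [-1.17, 1.237, 1.172]
ft_force: [0.1, -0.3, -0.5]
grip_width: 0.163
```

Call:
jog_arm --pt "0 0 0 0 0 0 3.5" --pt "0 0 0 0 0 0 3.5" --pt "0 0 0 0 0 0 3.5" --pt "0 0 0 -3 0 0 3.5" --pt "0 0 0 -6 0 0 3.5" --pt "0 0 0 -6 0 0 3.5" --pt "0 0 0 -6 0 0 3.5"

```text
time: 8.85
position: [0.6103, 0.0257, 0.2356]
tool_rot: [-1.17, 1.237, 1.172]
ft_force: [0.7, 0.3, 0.0]
grip_width: 0.404
```

```bash
python3 -c "
from h import *
goto([.54,-.33,.25],95); wshot('w6')"
```

```text
turn [-8.01 -0.08 -0.17] shift in present tool axes cm [ -1.37   5.16 -35.9 ]  in goal axes [ -1.44  10.11 -34.83]
8.85 [0.6103 0.0257 0.2356] qd 0.896 [-0.431  0.25   0.413  1.575 -0.101  1.341  1.512]
```

View pics/w6.png

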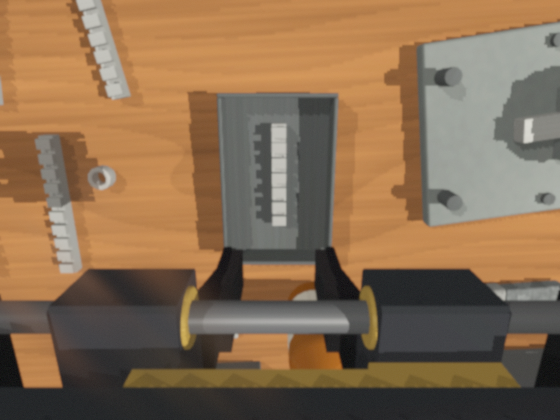

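Call:
jog_arm --pt "-8 0 0 0 0 0 5" --pt "0 0 0 -0.2 1.7 -5.8 5" --pt "0 0 0 -0.2 1.7 -5.8 5" --pt "0 0 0 -0.2 1.7 -5.8 5" --pt "0 0 0 -0.2 1.7 -5.8 5" --pt "0 0 0 -0.2 1.7 -5.8 5" --pt "0 0 0 -0.2 1.7 -5.8 5" --pt "0 0 0 0 0 0 5" --pt "0 0 0 0 0 0 5"

```text
time: 10.02
position: [0.5394, -0.3294, 0.2459]
tool_rot: [-1.272, 1.17, 1.275]
ft_force: [-0.0, 0.9, 0.1]
grip_width: 0.579
```

```bash
python3 -c "
from h import *
wshot('w7')"
```

```text
10.025 [ 0.5394 -0.3294  0.2459] qd 0.028 [ 0.027  0.313  0.601  1.511 -0.176  1.375  2.298]
```

View pics/w7.png

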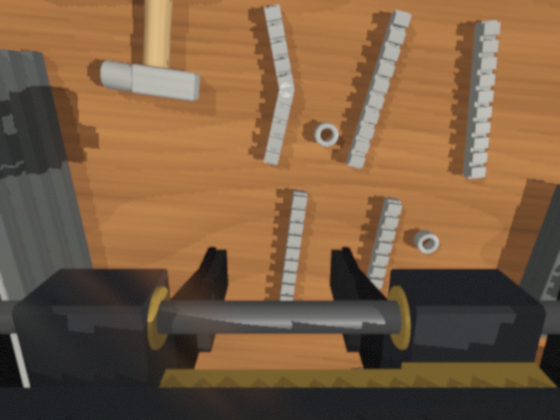

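```bash
cat > bent.py <<'E'
from h import *
def bent(name,box,zt,smax=60,vmin=100):
    im,d,K,T=wload(name)
    hsv=cv2.cvtColor(im,cv2.COLOR_RGB2HSV); m=((hsv[...,1]<smax)&(hsv[...,2]>vmin)).astype(np.uint8)
    k=np.zeros_like(m); k[box[1]:box[3],box[0]:box[2]]=1; m=cv2.morphologyEx(m*k,cv2.MORPH_CLOSE,np.ones((5,5)))
    n,l,s,_=cv2.connectedComponentsWithStats(m); i=1+np.argmax(s[1:,4]); v,u=np.where(l==i)
    P=plane(K,T,np.c_[u,v],zt)[:,:2]; c=P.mean(0)
    w=np.linalg.svd(P-c,full_matrices=False)[2][0]; w*=np.sign(w[0]); t=(P-c)@w
    mid=(t.max()+t.min())/2
    f=[]
    for sgn in (1,-1):
        q=sgn*(t-mid); Q=P[(q>.012)&(q<.066)]
        vx,vy,x0,y0=cv2.fitLine(Q.astype(np.float32),cv2.DIST_L2,0,.001,.001).ravel(); f.append((np.array([vx,vy])*np.sign(vx),np.array([x0,y0])))
    (a,pa),(b,pb)=f; s_=np.linalg.solve(np.c_[a,-b],pb-pa); k=pa+a*s_[0]
    an=[np.degrees(np.arctan2(*x[::-1])) for x in (a,b)]
    print("extent",np.ptp(t),"arm angles",an,"kink",k,"heading",np.mean(an),"bend",an[1]-an[0], "apex-check centroid-kink",c-k)
    return k,np.mean(an)
E
python3 - <<'E'
from bent import *
k,h=bent("w7",(255,0,305,170),.018)
im,d,K,T=wload("w7"); P=cloud(K,T,d); print(P[85:95:4,280:292:4,2].round(4))
goto([k[0],k[1],.06],90+h)
E
```

```text
extent 0.1460897009824864 arm angles [np.float32(-8.806265), np.float32(17.0117)] kink [ 0.45524633 -0.329451  ] heading 4.1027174 bend 25.817965 apex-check centroid-kink [-0.00388037 -0.0085892 ]
[[0.0188 0.0187 0.0187]
 [0.0186 0.0185 0.0193]
 [0.0185 0.0198 0.0188]]
turn [ 0.99 -0.01 -0.2 ] shift in present tool axes cm [18.61  8.39  0.64]  in goal axes [18.59  8.46  0.49]
```

Call:
jog_arm --pt "1 0 0 3 4.2 0.25 5" --pt "0 0 0 3.5 4.2 0.25 5" --pt "0 0 0 4 0 0 5" --pt "0 0 0 4 0 0 5" --pt "0 0 0 4 0 0 5" --pt "0 0 0 0 0 0 5" --pt "0 0 0 0 0 0 5"

```text
time: 10.95
position: [0.456, -0.3313, 0.063]
tool_rot: [-1.263, 1.178, 1.262]
ft_force: [1.0, 0.2, 1.8]
grip_width: 0.577
```

```bash
python3 -c "
from h import *
goto([.4552,-.3305,.0215],94.1);wshot('w8')"
```

```text
turn [ 0.   -0.13 -0.11] shift in present tool axes cm [4.15 0.06 0.09]  in goal axes [4.15 0.07 0.09]
10.95 [ 0.456  -0.3313  0.063 ] qd 0.017 [ 0.067  0.334  0.596  1.882 -0.218  0.991  2.401]
```

View pics/w8.png

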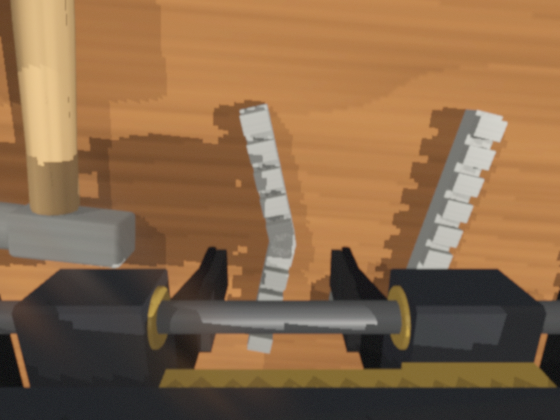

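Call:
jog_arm --pt "0 0 0 1.5 0 0 5" --pt "0 0 0 1.5 0 0 5" --pt "0 0 0 0.9 0 0 5" --pt "0 0 0 0 0 0 5"

```text
time: 11.5
position: [0.4535, -0.3314, 0.0214]
tool_rot: [-1.258, 1.18, 1.264]
ft_force: [-0.3, 0.2, 0.3]
grip_width: 0.578
```

Call:
jog_arm --pt "0 0 0 0 0 0 1" --pt "0 0 0 0 0 0 1" --pt "0 0 0 0 0 0 1" --pt "0 0 0 0 0 0 1" --pt "0 0 0 0 0 0 1" --pt "0 0 0 0 0 0 1" --squeeze 35

```text
time: 12.25
position: [0.4545, -0.3312, 0.0227]
tool_rot: [-1.26, 1.178, 1.263]
ft_force: [-0.2, 2.7, 2.4]
grip_width: 0.172
```

Call:
jog_arm --pt "0 0 0 -2 0 0 1" --pt "0 0 0 -4 0 0 1" --pt "0 0 0 -5 0 0 1" --pt "0 0 0 0 0 0 1" --pt "0 0 0 0 0 0 1"

```text
time: 12.88
position: [0.4543, -0.3313, 0.1324]
tool_rot: [-1.259, 1.179, 1.262]
ft_force: [-0.4, -0.5, -2.8]
grip_width: 0.176
```

```bash
python3 -c "
from h import *
wshot('w9')
O=np.array([.5787,.2142]); p=O+.01*yv; goto([p[0],p[1],.12],95.6)"
```

```text
12.875 [ 0.4543 -0.3313  0.1324] qd 0.025 [ 0.034  0.245  0.626  1.825 -0.155  1.124  2.353]
turn [-1.61 -0.01 -0.3 ] shift in present tool axes cm [  1.06 -16.22  54.51]  in goal axes [  1.16 -17.74  54.04]
```

View pics/w9.png

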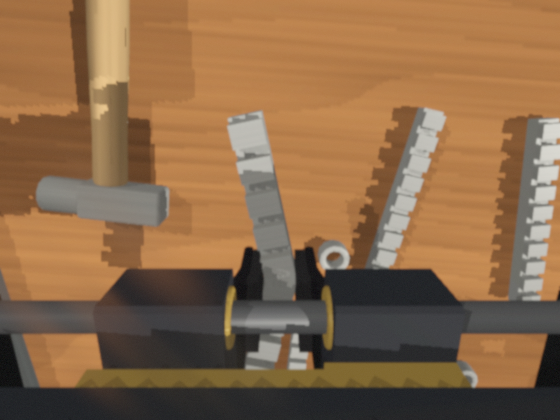

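```bash
python3 - <<'E'
from h import *
im,d,K,T=wload("w9"); save("w9c.png",im,(215,100,315,280),4)
z=np.load("pics/w9.npz");M=axes(z)
print("tool jaw ang",np.degrees(np.arctan2(M[1,2],M[0,2])))
P=cloud(K,T,d); print(P[120:250:20,255,2].round(3),P[120:250:20,270,2].round(3))
E
```

```text
tool jaw ang 93.98773388771635
[0.129 0.129 0.129 0.128 0.129 0.123 0.129] [ 0.002 -0.001  0.129  0.123  0.129  0.122  0.128]
```

View pics/w9c.png

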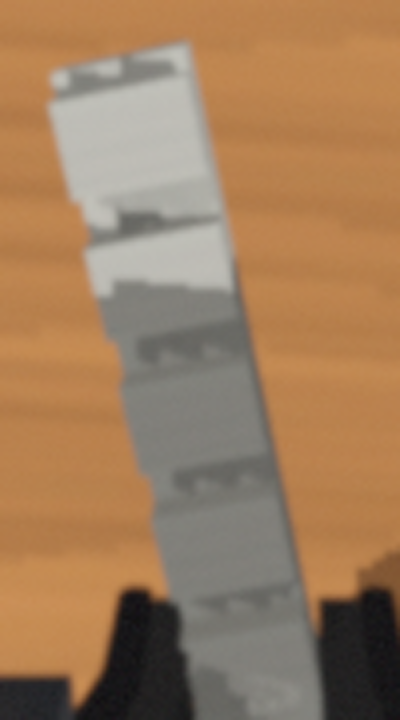

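```bash
python3 - <<'E'
from h import *
im,d,K,T=wload("w9"); z=np.load("pics/w9.npz"); M=axes(z); p0=z["position"]
for n,q in (("L",[[48,105],[85,250],[123,385],[155,512],[188,655]]),("R",[[190,75],[218,222],[244,372],[272,505],[300,640]])):
    q=np.array(q)/4+[215,100]; P=plane(K,T,q,.1285)
    v=P[-1]-P[0]; print(n,np.degrees(np.arctan2(v[1],v[0])), ((P-p0)@M)[:,1:].round(4).tolist())
E
```

```text
L 16.28127445198678 [[0.0683, -0.021], [0.0538, -0.0178], [0.0395, -0.0143], [0.0253, -0.0113], [0.0083, -0.0079]]
R 14.55649555345145 [[0.0712, -0.0069], [0.0567, -0.0042], [0.0409, -0.0016], [0.0261, 0.0013], [0.0102, 0.0045]]
```

```bash
python3 - <<'E'
from h import *
O=np.array([.5787,.2142]); p=O+.008*yv; goto([p[0],p[1],.12],96)
E
```

```text
turn [-2.01 -0.01 -0.3 ] shift in present tool axes cm [  1.06 -16.23  54.31]  in goal axes [  1.16 -18.12  53.71]
```

Call:
jog_arm --pt "-2 0 -0.3 0 0 0 1" --pt "0 0 0 0 -1.8 5.3 1" --pt "0 0 0 0 -1.8 5.4 1" --pt "0 0 0 0 -1.8 5.4 1" --pt "0 0 0 0 -1.8 5.4 1" --pt "0 0 0 0 -1.8 5.4 1" --pt "0 0 0 0 -1.8 5.4 1" --pt "0 0 0 0 -1.8 5.4 1" --pt "0 0 0 0 -1.8 5.4 1" --pt "0 0 0 0 -1.8 5.3 1"

```text
time: 14.18
position: [0.5649, 0.1682, 0.1309]
tool_rot: [-1.288, 1.159, 1.286]
ft_force: [0.6, -1.1, -2.1]
grip_width: 0.175
```

Call:
jog_arm --pt "0 0 0 0.6 -0.1 5.2 1" --pt "0 0 0 0 0 0 1" --pt "0 0 0 0 0 0 1"

```text
time: 14.55
position: [0.5603, 0.2177, 0.1247]
tool_rot: [-1.289, 1.16, 1.285]
ft_force: [-0.1, -1.2, -2.3]
grip_width: 0.173
```

```bash
python3 - <<'E'
from h import *
O=np.array([.5787,.2142]); p=O+.008*yv; goto([p[0],p[1],.12],96); wshot("w10"); print(get_state()["ft_force"])
E
```

```text
turn [ 0.05 -0.18 -0.02] shift in present tool axes cm [ 0.47 -1.8   0.26]  in goal axes [ 0.47 -1.8   0.26]
14.55 [0.5603 0.2177 0.1247] qd 0.027 [-0.627  0.303  0.25   1.726 -0.079  1.124  1.322]
[ 0.56516187  0.19364962 -2.36743706]
```

View pics/w10.png

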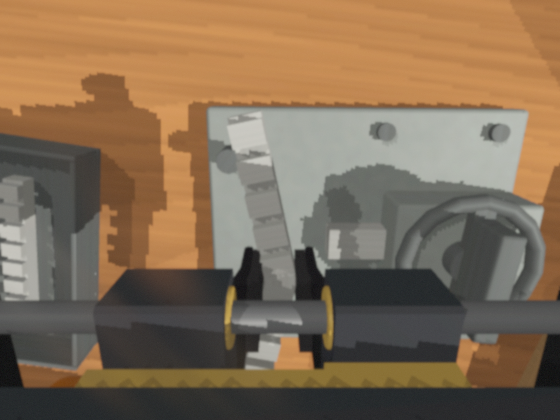

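Call:
jog_arm --pt "0 0 0 0.5 -1.8 0 1" --pt "0 0 0 2 0 0 1" --pt "0 0 0 3 0 0 1" --pt "0 0 0 0 0 0 1" --pt "0 0 0 0 0 0 1"

```text
time: 15.22
position: [0.5789, 0.2198, 0.0713]
tool_rot: [-1.287, 1.158, 1.283]
ft_force: [-0.1, -0.2, -2.5]
grip_width: 0.17
```

```bash
python3 - <<'E'
from h import *
O=np.array([.5787,.2142]); p=O+.005*yv; goto([p[0],p[1],.0415],96); wshot("w11"); print(get_state()["ft_force"])
E
```

```text
turn [-0.04 -0.09  0.09] shift in present tool axes cm [ 2.98  0.08 -0.05]  in goal axes [ 2.98  0.07 -0.06]
15.225 [0.5789 0.2198 0.0713] qd 0.023 [-0.607  0.393  0.245  1.726 -0.106  1.035  1.348]
[ 0.45151922  0.89561726 -1.86346336]
```

View pics/w11.png

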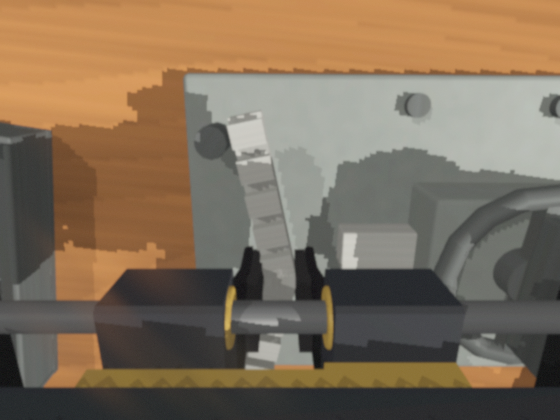

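Call:
jog_arm --pt "0 0 0 1 0 0 1" --pt "0 0 0 0.8 0 0 1" --pt "0 0 0 0.5 0 0 1" --pt "0 0 0 0 0 0 1"

```text
time: 15.78
position: [0.5784, 0.2202, 0.0474]
tool_rot: [-1.288, 1.159, 1.285]
ft_force: [-0.2, 0.4, -2.3]
grip_width: 0.172
```

```bash
python3 - <<'E'
from h import *
O=np.array([.5787,.2142]); p=O; goto([p[0],p[1],.041],96); wshot("w12"); print(get_state()["ft_force"])
E
```

```text
turn [ 0.   -0.1   0.03] shift in present tool axes cm [ 0.64  0.04 -0.6 ]  in goal axes [ 0.64  0.04 -0.6 ]
15.775 [0.5784 0.2202 0.0474] qd 0.009 [-0.604  0.421  0.24   1.742 -0.114  0.993  1.354]
[ 0.69943005  0.04547739 -1.22430882]
```

View pics/w12.png

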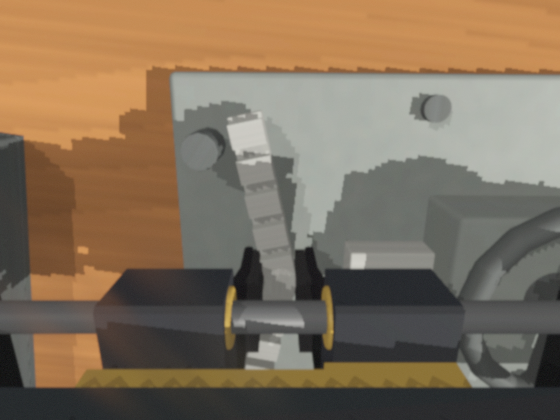

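Call:
jog_arm --pt "0 0 0 0.4 0 0 1" --pt "0 0 0 0.2 0 0 1" --pt "0 0 0 0 0 0 1"

```text
time: 16.2
position: [0.5788, 0.2203, 0.0419]
tool_rot: [-1.288, 1.158, 1.284]
ft_force: [-0.5, 0.4, -2.2]
grip_width: 0.167
```

Call:
jog_arm --pt "0 0 0 0 0 -0.2 1" --pt "0 0 0 0 0 -0.15 1" --pt "0 0 0 0 0 0 1"

```text
time: 16.58
position: [0.5794, 0.2166, 0.0422]
tool_rot: [-1.288, 1.158, 1.284]
ft_force: [-0.2, 1.1, -3.7]
grip_width: 0.172
```

Call:
jog_arm --pt "0 0 0 0 0 -0.15 1" --pt "0 0 0 0 0 0 1"

```text
time: 16.82
position: [0.5795, 0.2152, 0.0421]
tool_rot: [-1.288, 1.158, 1.284]
ft_force: [0.6, -0.4, -2.3]
grip_width: 0.171
```

Call:
jog_arm --pt "0 0 0 0 0 -0.1 1" --pt "0 0 0 0 0 -0.05 1" --pt "0 0 0 0 0 0 1"

```text
time: 17.2
position: [0.5796, 0.2141, 0.0422]
tool_rot: [-1.288, 1.157, 1.284]
ft_force: [-0.9, 0.5, -2.3]
grip_width: 0.171
```

Call:
jog_arm --pt "0 0 0 0 0 -0.1 1" --pt "0 0 0 0 0 0 1"

```text
time: 17.45
position: [0.5797, 0.2139, 0.0422]
tool_rot: [-1.287, 1.156, 1.285]
ft_force: [0.6, 3.6, -4.2]
grip_width: 0.171
```

Call:
jog_arm --pt "0 0 0 0 0 -0.08 1" --pt "0 0 0 0 0 0 1"

```text
time: 17.7
position: [0.5797, 0.2138, 0.0422]
tool_rot: [-1.287, 1.155, 1.285]
ft_force: [0.9, 3.4, -3.0]
grip_width: 0.171
```

Call:
jog_arm --pt "0 0 0 0.1 0 0 1" --pt "0 0 0 0.1 0 0 1" --pt "0 0 0 0 0 0 1"

```text
time: 18.08
position: [0.5798, 0.2138, 0.0409]
tool_rot: [-1.287, 1.155, 1.285]
ft_force: [-1.7, 6.0, 0.2]
grip_width: 0.172
```

```bash
python3 - <<'E'
from h import *
wshot("w13"); s=get_state(); print(s["ft_force"],s["torque"])
E
```

```text
18.075 [0.5798 0.2138 0.0409] qd 0.002 [-0.593  0.426  0.24   1.75  -0.119  0.977  1.37 ]
[-1.29321377  5.59155327 -0.26198302] [ 1.13530517  0.26225689 -0.13453498]
```

View pics/w13.png

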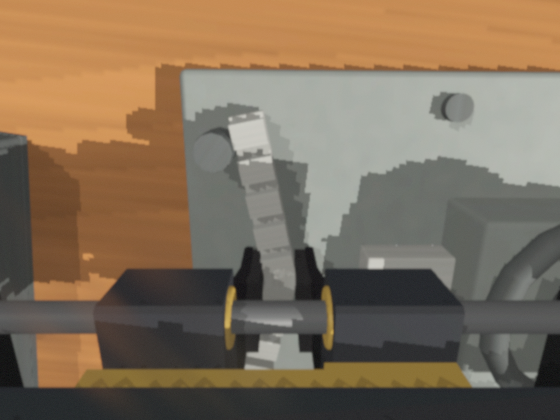

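Call:
jog_arm --pt "0 0 0 0.1 0 -0.1 1" --pt "0 0 0 0 0 0 1"

```text
time: 18.38
position: [0.5798, 0.2137, 0.0407]
tool_rot: [-1.286, 1.154, 1.286]
ft_force: [-2.7, 6.3, 4.9]
grip_width: 0.171
```

Call:
jog_arm --pt "0 0 0 0.1 0 -0.1 1" --pt "0 0 0 0 0 0 1"

```text
time: 18.62
position: [0.5799, 0.2137, 0.0407]
tool_rot: [-1.286, 1.153, 1.287]
ft_force: [-4.4, 6.7, 9.8]
grip_width: 0.171
```

```bash
python3 - <<'E'
from h import *
goto([.5787,.2142,.041],96);s=get_state(); print(s["ft_force"],s["torque"])
E
```

```text
turn [0.1  0.19 0.15] shift in present tool axes cm [-0.03  0.11  0.06]  in goal axes [-0.03  0.11  0.06]
[-4.36859038  6.72114283  9.75574606] [ 1.49403143  1.21484377 -0.10668308]
```

Call:
jog_arm --pt "0 0 0 0 0 0 2.6" --pt "0 0 0 0 0 0 2.6" --pt "0 0 0 0 0 0 2.6" --pt "0 0 0 -1 0 0 2.6" --pt "0 0 0 -2 0 0 2.6" --pt "0 0 0 -5 0 0 2.6" --pt "0 0 0 -6 0 0 2.6" --pt "0 0 0 -5 -4 0 2.6" --pt "0 0 0 0 -4 0 2.6" --pt "0 0 0 0 0 0 2.6"

```text
time: 19.88
position: [0.6604, 0.217, 0.228]
tool_rot: [-1.288, 1.159, 1.28]
ft_force: [-0.5, -0.1, -1.4]
grip_width: 0.302
```

Call:
jog_arm --pt "0 0 0 0 0 0 4"

```text
time: 20.0
position: [0.6576, 0.2178, 0.2271]
tool_rot: [-1.287, 1.159, 1.284]
ft_force: [-0.5, 0.2, 0.3]
grip_width: 0.35
```

```bash
python3 - <<'E'
from h import *
wshot("w14")
im,d,K,T=wload("w14"); save("w14c.png",im,(160,0,520,260),2.2)
E
```

```text
20.0 [0.6576 0.2178 0.2271] qd 0.017 [-0.56   0.423  0.279  1.361 -0.113  1.374  1.392]
```

View pics/w14c.png

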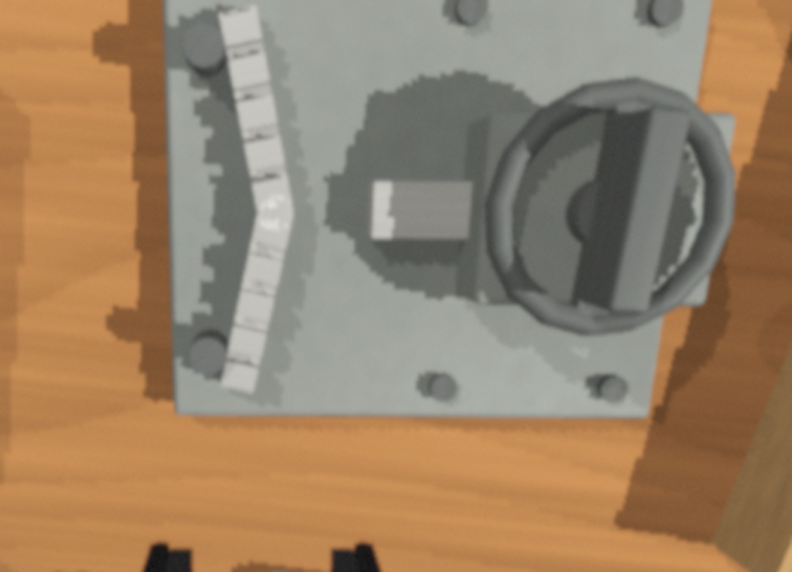

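```bash
python3 - <<'E'
from bent import *
for v in (165,175,185):
    k,h=bent("w14",(254,0,296,182),.036,60,v); q=k-np.array([.5787,.2142]); print(v,"vice coords",(q@xv).round(4),(q@yv).round(4),"dheading",h-5.6)
im,d,K,T=wload("w14")
# plate edge heading in this picture
hsv=cv2.cvtColor(im,cv2.COLOR_RGB2HSV); m=hsv[...,1]<80
L=np.array([[220+np.where(m[r,220:300])[0][0]-.5,r] for r in range(60,180,3)])
B=np.array([[c,100+np.where(m[100:200,c])[0][-1]+.5] for c in range(250,440,4)])
for E in (L,B):
    P=plane(K,T,E,.018)[:,:2]; vx,vy,x0,y0=cv2.fitLine(P.astype(np.float32),cv2.DIST_HUBER,0,.001,.001).ravel(); print(np.degrees(np.arctan2(vy,vx)),x0,y0)
    q=np.array([x0,y0])-[.5787,.2142]; print(q@xv,q@yv)
# posts, nose, grip
def vc(u,z):
    p=plane(K,T,np.array(u)/2.2+[160,0],z)[:,:2]-[.5787,.2142]; print(np.c_[p@xv,p@yv].round(4))
vc([[205,45],[210,353]],.042); vc([[372,182],[372,240]],.036)
vc([[650,110],[688,115],[612,307],[652,310]],.098)
E
```

```text
extent 0.1484171472722326 arm angles [np.float32(-7.1176395), np.float32(18.042168)] kink [0.57993627 0.21482776] heading 5.462264 bend 25.159807 apex-check centroid-kink [-0.00653374 -0.00870435]
165 vice coords 0.0013 0.0005 dheading -0.13773584
extent 0.14744378513476755 arm angles [np.float32(-6.7678237), np.float32(17.844904)] kink [0.579818   0.21458322] heading 5.53854 bend 24.612728 apex-check centroid-kink [-0.00419472 -0.00820434]
175 vice coords 0.0012 0.0003 dheading -0.06146002
extent 0.08697314878176976 arm angles [np.float32(-4.758433), np.float32(2.7130575)] kink [0.5778706  0.21311639] heading -1.0226877 bend 7.4714904 apex-check centroid-kink [ 0.02847355 -0.00202637]
185 vice coords -0.0009 -0.001 dheading -6.6226873
5.406648 0.5956555 0.17068121
0.012627889183911296 -0.044965660785770314
-84.44262 0.6609397 0.29799122
0.09002378613792414 0.0753661264605877
[[-0.0571 -0.0266]
 [ 0.0576 -0.0262]]
[[-0.0097  0.038 ]
 [ 0.0124  0.0391]]
[[-0.0303  0.1159]
 [-0.029   0.128 ]
 [ 0.0308  0.1124]
 [ 0.0317  0.1259]]
```

```bash
python3 - <<'E'
from h import *
O=np.array([.5787,.2142]); p=O+.1202*yv+.0005*xv; print(p); goto([p[0],p[1],.16],95.6); goto([p[0],p[1],.092],95.6)
E
```

```text
[0.56746815 0.33387512]
turn [ 0.39 -0.1   0.02] shift in present tool axes cm [ 6.69  7.73 12.46]  in goal axes [ 6.71  7.81 12.4 ]
turn [ 0.39 -0.1   0.02] shift in present tool axes cm [13.49  7.73 12.47]  in goal axes [13.51  7.81 12.4 ]
```

Call:
jog_arm --pt "0.4 0 0 0 2.6 4.2 4.5" --pt "0 0 0 0 2.6 4.2 4.5" --pt "0 0 0 2 2.6 4.1 4.5" --pt "0 0 0 4.5 0 0 4.5" --pt "0 0 0 0 0 0 4.5" --pt "0 0 0 0 0 0 4.5"

```text
time: 20.8
position: [0.5691, 0.3342, 0.1635]
tool_rot: [-1.282, 1.161, 1.277]
ft_force: [-0.2, 0.2, 1.0]
grip_width: 0.516
```

```bash
python3 - <<'E'
from h import *
O=np.array([.5787,.2142]); p=O+.1202*yv+.0005*xv; goto([p[0],p[1],.092],95.6); wshot("w15")
E
```

```text
turn [-0.09 -0.07  0.18] shift in present tool axes cm [ 7.15  0.19 -0.  ]  in goal axes [ 7.15  0.17 -0.01]
20.8 [0.5691 0.3342 0.1635] qd 0.027 [-0.743  0.386  0.22   1.534 -0.085  1.229  1.156]
```

View pics/w15.png

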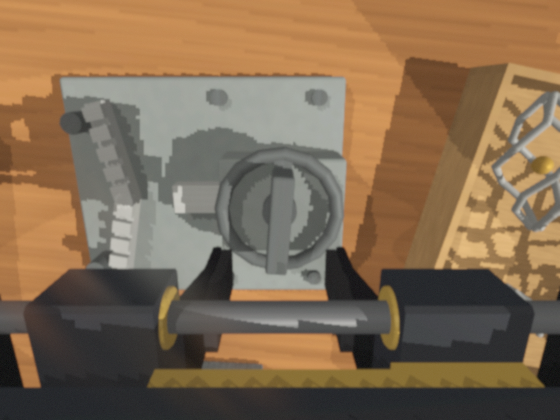

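Call:
jog_arm --pt "0 0 0 2.5 0.2 0 4.5" --pt "0 0 0 2.5 0 0 4.5" --pt "0 0 0 1.5 0 0 4.5" --pt "0 0 0 0.6 0 0 4.5" --pt "0 0 0 0 0 0 4.5"

```text
time: 21.48
position: [0.5669, 0.3348, 0.0914]
tool_rot: [-1.282, 1.16, 1.278]
ft_force: [-0.1, -0.1, -0.5]
grip_width: 0.519
```

```bash
python3 - <<'E'
from h import *
O=np.array([.5787,.2142]); p=O+.1202*yv+.0005*xv; goto([p[0],p[1],.092],95.6); wshot("w16")
E
```

```text
turn [-0.02 -0.06  0.14] shift in present tool axes cm [-0.06 -0.04 -0.1 ]  in goal axes [-0.06 -0.04 -0.1 ]
21.475 [0.5669 0.3348 0.0914] qd 0.01 [-0.739  0.445  0.21   1.606 -0.099  1.1    1.165]
```

View pics/w16.png

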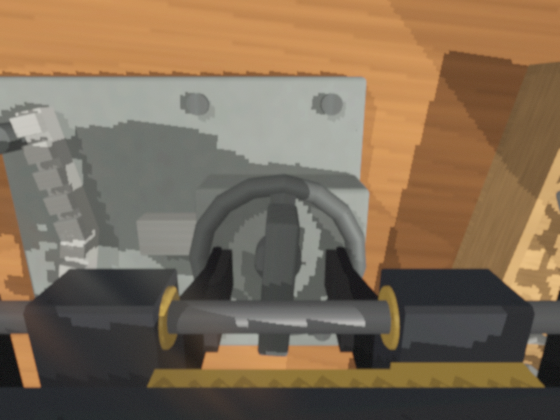

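Call:
jog_arm --pt "0 0 0 0 0 -0.1 3" --pt "0 0 0 0 0 0 1" --pt "0 0 0 0 0 0 1" --pt "0 0 0 0 0 0 1" --pt "0 0 0 0 0 0 1" --pt "0 0 0 0 0 0 1" --squeeze 20

```text
time: 22.28
position: [0.5665, 0.3343, 0.0909]
tool_rot: [-1.282, 1.16, 1.279]
ft_force: [-0.4, 0.7, 0.8]
grip_width: 0.17
```

Call:
jog_arm --pt "5 0 0 0 0 0 1" --pt "8 0 0 0 0 0 1" --pt "8 0 0 0 0 0 1" --pt "8 0 0 0 0 0 1" --pt "0 0 0 0 0 0 1"

```text
time: 22.9
position: [0.5662, 0.3347, 0.0909]
tool_rot: [-0.906, 1.373, 0.904]
ft_force: [-0.1, 1.5, 0.3]
grip_width: 0.16
```

```bash
cat >> h.py <<'E'
def wh():
    s=get_state(); M=axes(s); a=np.degrees(np.arctan2(M[1,2],M[0,2])); print("t",s["time"],"turned",(95.6-a)%360,"rad",np.radians((95.6-a)%360).round(3),"tilt",M[2].round(4),"pos",s["position"].round(4),"F",s["ft_force"].round(1),"M",s["torque"].round(2),"j7",s["joint_positions"][6].round(2),s["grip_width"].round(3))
E
python3 - <<'E'
from h import *
wh(); wshot("w17")
E
```

```text
Traceback (most recent call last):
  File "h.py", line 42, in wh
    s=get_state(); M=axes(s); a=np.degrees(np.arctan2(M[1,2],M[0,2])); print("t",s["time"],"turned",(95.6-a)%360,"rad",np.radians((95.6-a)%360).round(3),"tilt",M[2].round(4),"pos",s["position"].round(4),"F",s["ft_force"].round(1),"M",s["torque"].round(2),"j7",s["joint_positions"][6].round(2),s["grip_width"].round(3))
                                                                                                                                                                                                                                                                                                     ^^^^^^^^^^^^^^^^^^^^^
AttributeError: 'float' object has no attribute 'round'
```

```bash
sed -i 's/s\["grip_width"\].round(3)/round(s["grip_width"],3)/' h.py
python3 - <<'E'
from h import *
wh(); wshot("w17")
E
```

```text
t 22.9 turned 28.88708730927182 rad 0.504 tilt [-1.0e+00 -1.7e-03  2.0e-04] pos [0.5662 0.3347 0.0909] F [-0.1  1.5  0.3] M [ 0.46  0.16 -0.16] j7 0.69 0.16
22.9 [0.5662 0.3347 0.0909] qd 0.043 [-0.809  0.45   0.301  1.61  -0.144  1.102  0.693]
```

View pics/w17.png

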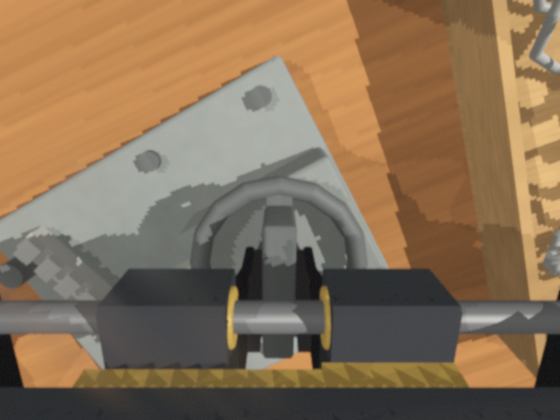

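Call:
jog_arm --pt "8 0 0 0 0 0 1" --pt "8 0 0 0 0 0 1" --pt "8 0 0 0 0 0 1" --pt "8 0 0 0 0 0 1" --pt "8 0 0 0 0 0 1" --pt "8 0 0 0 0 0 1" --pt "8 0 0 0 0 0 1" --pt "8 0 0 0 0 0 1" --pt "0 0 0 0 0 0 1"

```text
time: 24.08
position: [0.567, 0.3351, 0.0909]
tool_rot: [-0.038, 1.567, 0.039]
ft_force: [2.0, 4.1, -1.6]
grip_width: 0.159
```

```bash
python3 -c "
from h import *
wh()"
```

```text
t 24.075 turned 92.78658389185433 rad 1.619 tilt [-1.0e+00  3.0e-04  3.3e-03] pos [0.567  0.3351 0.0909] F [ 2.   4.1 -1.6] M [ 0.88 -0.33 -0.12] j7 -0.34 0.159
```

Call:
jog_arm --pt "8 0 0 0 0 0 1" --pt "8 0 0 0 0 0 1" --pt "8 0 0 0 0 0 1" --pt "8 0 0 0 0 0 1" --pt "8 0 0 0 0 0 1" --pt "8 0 0 0 0 0 1" --pt "0 0 0 0 0 0 1" --pt "0 0 0 0 0 0 1"

```text
time: 25.08
position: [0.5676, 0.3348, 0.0909]
tool_rot: [0.617, 1.478, -0.614]
ft_force: [4.1, 4.2, -2.5]
grip_width: 0.155
```

```bash
python3 -c "
from h import *
wh();wshot('w18');im,d=get_image('scene');save('s18.png',im,(290,130,430,240),5.7)"
```

```text
t 25.075 turned 140.75563077331623 rad 2.457 tilt [-1.      0.0035  0.0026] pos [0.5676 0.3348 0.0909] F [ 4.1  4.2 -2.5] M [ 0.88 -0.58 -0.14] j7 -1.11 0.155
25.075 [0.5676 0.3348 0.0909] qd 0.002 [-1.085  0.515  0.674  1.62  -0.346  1.125 -1.112]
```

View pics/w18.png

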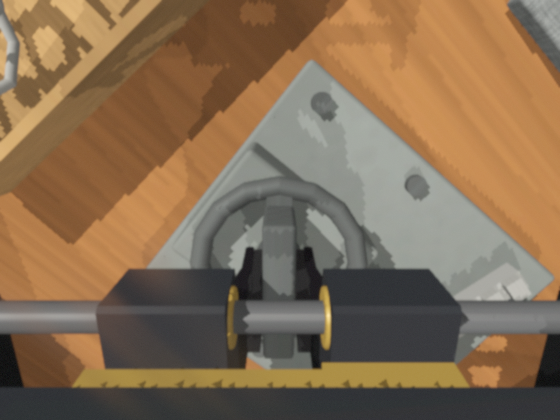

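View pics/s18.png

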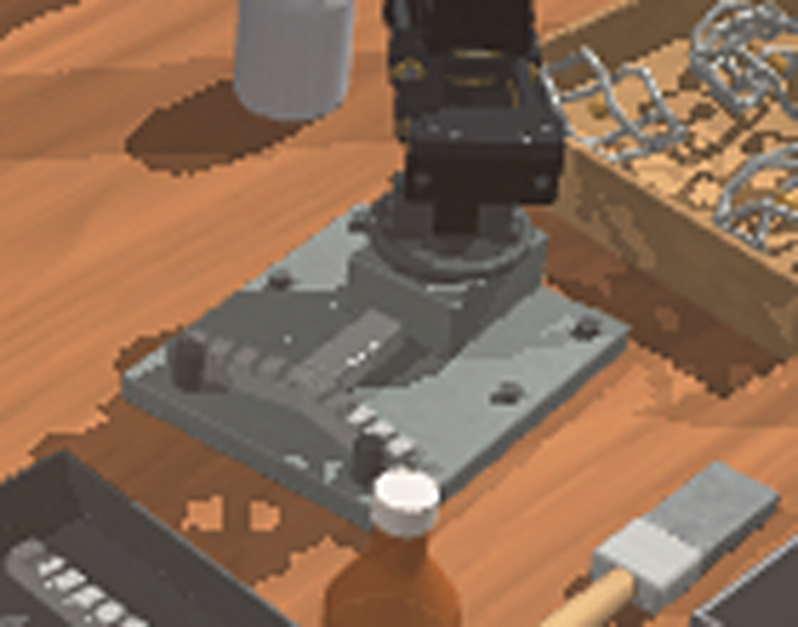

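Call:
jog_arm --pt "4 0 0 0 0 0 1" --pt "4 0 0 0 0 0 1" --pt "0 0 0 0 0 0 1"

```text
time: 25.55
position: [0.5677, 0.3347, 0.0909]
tool_rot: [0.725, 1.443, -0.722]
ft_force: [4.4, 3.9, -3.2]
grip_width: 0.16
```

```bash
python3 -c "
from h import *
wh()"
```

```text
t 25.55 turned 148.77128786155055 rad 2.597 tilt [-1.      0.0038  0.0024] pos [0.5677 0.3347 0.0909] F [ 4.4  3.9 -3.2] M [ 0.91 -0.59 -0.04] j7 -1.24 0.16
```

Call:
jog_arm --pt "3 0 0 0 0 0 1" --pt "0 0 0 0 0 0 1"

```text
time: 25.8
position: [0.5677, 0.3347, 0.0909]
tool_rot: [0.766, 1.428, -0.762]
ft_force: [4.8, 3.7, -3.4]
grip_width: 0.16
```

```bash
python3 -c "
from h import *
wh()"
```

```text
t 25.8 turned 151.75624490385002 rad 2.649 tilt [-1.      0.004   0.0022] pos [0.5677 0.3347 0.0909] F [ 4.8  3.7 -3.4] M [ 0.87 -0.57 -0.06] j7 -1.29 0.16
```

Call:
jog_arm --pt "1.5 0 0 0 0 0 1" --pt "0 0 0 0 0 0 1" --pt "0 0 0 0 0 0 1"

```text
time: 26.18
position: [0.5677, 0.3347, 0.0909]
tool_rot: [0.785, 1.421, -0.781]
ft_force: [4.7, 5.2, -3.5]
grip_width: 0.159
```

```bash
python3 -c "
from h import *
wh()"
```

```text
t 26.175 turned 153.22833062463124 rad 2.674 tilt [-1.      0.004   0.0021] pos [0.5677 0.3347 0.0909] F [ 4.7  5.2 -3.5] M [ 0.85 -0.68  0.05] j7 -1.31 0.159
```

Call:
jog_arm --pt "1.5 0 0 0 0 0 1" --pt "0 0 0 0 0 0 1" --pt "0 0 0 0 0 0 1"

```text
time: 26.55
position: [0.5677, 0.3346, 0.0909]
tool_rot: [0.805, 1.413, -0.801]
ft_force: [4.1, 4.1, -2.3]
grip_width: 0.161
```

```bash
python3 -c "
from h import *
wh()"
```

```text
t 26.55 turned 154.70726280259203 rad 2.7 tilt [-1.      0.004   0.0021] pos [0.5677 0.3346 0.0909] F [ 4.1  4.1 -2.3] M [ 0.86 -0.62  0.23] j7 -1.33 0.161
```

Call:
jog_arm --pt "1 0 0 0 0 0 1" --pt "0 0 0 0 0 0 1" --pt "0 0 0 0 0 0 1"

```text
time: 26.92
position: [0.5677, 0.3346, 0.0909]
tool_rot: [0.818, 1.408, -0.814]
ft_force: [3.2, 4.0, -2.5]
grip_width: 0.157
```

```bash
python3 -c "
from h import *
wh()"
```

```text
t 26.925 turned 155.67982020932794 rad 2.717 tilt [-1.      0.004   0.0022] pos [0.5677 0.3346 0.0909] F [ 3.2  4.  -2.5] M [ 0.78 -0.67  0.33] j7 -1.35 0.157
```

Call:
jog_arm --pt "0 0 0 0 0 0 4.5" --pt "0 0 0 0 0 0 4.5" --pt "0 0 0 0 0 0 4.5" --pt "0 0 0 -2 0 0 4.5" --pt "0 0 0 -5 0 0 4.5" --pt "0 0 0 -6 0 0 4.5" --pt "-10 0 0 0 0 0 4.5" --pt "-10 0 0 0 0 0 4.5" --pt "-10 0 0 0 0 0 4.5" --pt "-10 0 0 0 0 0 4.5"

```text
time: 28.18
position: [0.5667, 0.3337, 0.2225]
tool_rot: [0.275, 1.55, -0.275]
ft_force: [-0.5, -0.4, -0.2]
grip_width: 0.517
```

Call:
jog_arm --pt "-10 0 0 0 0 0 4.5" --pt "-10 0 0 0 0 0 4.5" --pt "-10 0 0 0 0 0 4.5" --pt "-10 0 0 0 0 0 4.5" --pt "-10 0 0 0 0 0 4.5" --pt "-10 0 0 0 0 0 4.5" --pt "-10 0 0 0 0 0 4.5" --pt "-10 0 0 0 0 0 4.5" --pt "-10 0 0 0 0 0 4.5" --pt "-10 0 0 0 0 0 4.5"

```text
time: 29.42
position: [0.5668, 0.3335, 0.2225]
tool_rot: [-1.081, 1.285, 1.076]
ft_force: [0.5, -0.0, 0.4]
grip_width: 0.515
```

```bash
python3 -c "
from h import *
wh(); goto([.665,.22,.25],95.6)"
```

```text
t 29.425 turned 15.693384743359118 rad 0.274 tilt [-1.0e+00 -3.5e-03 -3.0e-04] pos [0.5668 0.3335 0.2225] F [ 0.5 -0.   0.4] M [-0.03  0.04 -0.  ] j7 0.91 0.515
turn [-15.69  -0.04   0.2 ] shift in present tool axes cm [ -2.71 -11.67  -9.46]  in goal axes [ -2.75  -8.67 -12.26]
```

Call:
jog_arm --pt "-8 0 0 0 0 0 4.5" --pt "-7.7 0 0 0 0 0 4.5" --pt "0 0 0 -0.9 -2.9 -4.1 4.5" --pt "0 0 0 -0.9 -2.9 -4.1 4.5" --pt "0 0 0 -0.9 -2.9 -4.1 4.5" --pt "0 0 0 0 0 0 4.5" --pt "0 0 0 0 0 0 4.5"

```text
time: 30.3
position: [0.6642, 0.2197, 0.249]
tool_rot: [-1.278, 1.163, 1.275]
ft_force: [0.9, -0.0, -0.7]
grip_width: 0.519
```

```bash
python3 - <<'E'
from bent import *
wshot("w19"); im,d,K,T=wload("w19"); save("w19c.png",im,(160,0,520,260),2.2)
im,d=get_image("top"); save("t19.png",im)
E
```

```text
30.3 [0.6642 0.2197 0.249 ] qd 0.028 [-0.633  0.437  0.392  1.314 -0.163  1.419  1.412]
```

View pics/w19c.png

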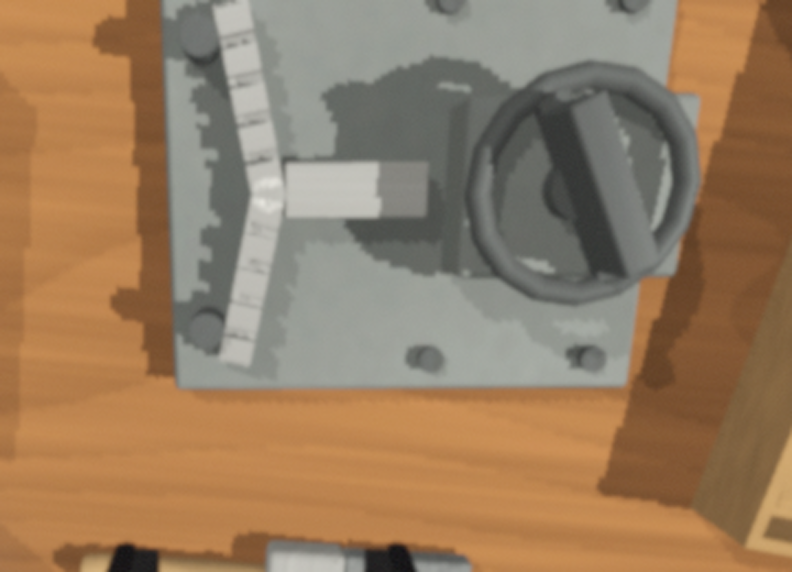

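View pics/t19.png

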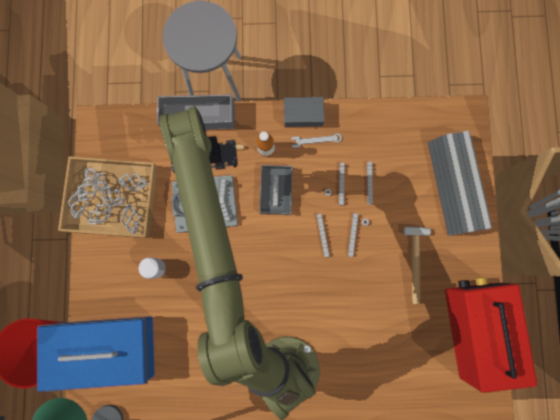

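```bash
python3 - <<'E'
from bent import *
im,d,K,T=wload("w19")
O=np.array([.5787,.2142])
def vc(u,z):
    p=plane(K,T,np.array(u)/2.2+[160,0],z)[:,:2]-O; r=np.c_[p@xv,p@yv]; print(r.round(4)); return r
vc([[287,162],[287,216]],.036); vc([[284,190]],.036)
g=vc([[578,97],[605,95],[628,275],[658,262]],.098); v=(g[2]+g[3]-g[0]-g[1])/2; print("grip dir",np.degrees(np.arctan2(v[1],v[0])), g.mean(0))
hsv=cv2.cvtColor(im,cv2.COLOR_RGB2HSV)
k,h=bent("w19",(254,0,289,168),.036,60,170); q=k-O; print((q@xv).round(4),(q@yv).round(4),h-5.6)
save("w19n.png",im,(260,60,320,115),12)
E
```

```text
[[-0.0104  0.0077]
 [ 0.0112  0.0078]]
[[0.0006 0.0065]]
[[-0.028   0.1036]
 [-0.0286  0.1126]
 [ 0.0308  0.1281]
 [ 0.0263  0.1382]]
grip dir 23.749995985787834 [1.16452084e-04 1.20649215e-01]
extent 0.14501064903836172 arm angles [np.float32(-6.955024), np.float32(17.757153)] kink [0.58050895 0.21450448] heading 5.4010644 bend 24.712177 apex-check centroid-kink [-0.00449699 -0.00831229]
0.0018 0.0001 -0.19893551
```

View pics/w19n.png

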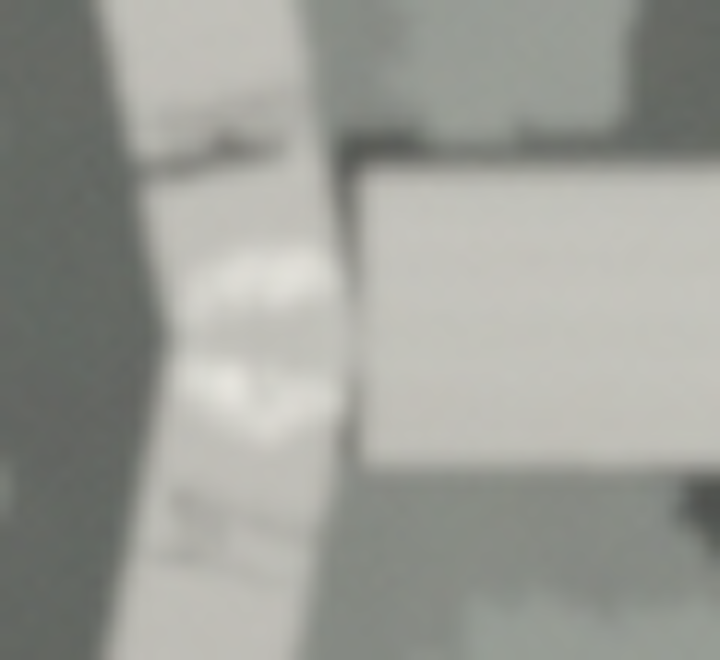

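```bash
python3 - <<'E'
from h import *
K,T=cam("top")
for f in ("top0","t19"):
    im=cv2.imread(f"pics/{f}.png")[:,:,::-1]; hsv=cv2.cvtColor(im,cv2.COLOR_RGB2HSV)
    m=cv2.morphologyEx(((hsv[...,1]<70)&(hsv[...,2]>90)).astype(np.uint8),cv2.MORPH_CLOSE,np.ones((3,3)))
    m[:,:295]=0; m[:,435:]=0; m[:125]=0; m[265:]=0
    print(f)
    for c in cv2.findContours(m,0,2)[0]:
        if cv2.contourArea(c)<25: continue
        r=cv2.minAreaRect(c); print(plane(K,T,[r[0]],.016)[0,:2].round(4),np.round(r[1],1),round(r[2],1))
E
```

```text
top0
[ 0.458  -0.4614] [ 8. 27.] 90.0
[ 0.495  -0.2851] [6.4 6.4] 45.0
[ 0.4514 -0.1365] [43.3  5.2] 79.7
[ 0.4504 -0.2407] [ 5.4 43.4] 6.7
[ 0.4535 -0.3362] [42.4  8.8] 82.5
[ 0.6018 -0.1584] [6.4 6.4] 45.0
[ 0.637  -0.1033] [29.  5.] 90.0
[ 0.6309 -0.2086] [41.  5.] 90.0
[ 0.6304 -0.3068] [42.  5.] 90.0
[ 0.7955 -0.1296] [10.6 47.1] 82.2
t19
[ 0.4579 -0.4631] [ 8. 26.] 90.0
[ 0.4933 -0.2833] [6. 7.] 90.0
[ 0.4514 -0.1365] [43.3  5.2] 79.7
[ 0.4504 -0.2409] [ 5.5 43.4] 7.1
[ 0.6018 -0.1602] [6. 6.] 90.0
[ 0.6309 -0.2086] [41.  5.] 90.0
[ 0.6322 -0.3069] [41.  5.] 90.0
[ 0.7955 -0.1296] [10.8 47.1] 82.1
```

Sound bars, collars, hammer and wrench agree within a pixel. Hand in.

```bash
python3 -c "
from h import *
print(get_state()['time'],get_state()['ft_force'])
print(close_job())"
```

```text
30.4 [-0.34731783 -0.41656256  0.05401279]
the job is handed in; nothing more can be done
None
```

The job is done and handed in at about 30 s of the 72 s allowed. The short bar is in the scrap tray, and the bent bar is in the vice with its hollow side on both posts. I then wound the handwheel clockwise until the nose met the bent bar.

**Bent bar:** before winding it measured within 1.3 mm and 0.2° of the seat. Afterwards it read 0.1 mm off across the seat, 1.8 mm off along it, and 0.2° off.

**Handwheel:** I stopped at about 2.72 rad by the gripper and 2.73 by the picture, against the nominal 2.67. That is about 0.6 mm of nose travel past nominal. The wrist torque began to rise at about 2.67, so I take that as the contact. In the close-up, nose and corner touch as nearly as the picture resolves: the nose face read 7.7 mm and the corner 6.5 mm, a difference of about one pixel.

**Everything else:** from the top camera the four sound bars, both collars, the hammer and the wrench were where they started, within about one pixel (3.5 mm). I did not measure the brush, oil bottle or tin again. No contact force came near the limits, and the arm was clear of everything at the end.

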